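# Prise two jammed square pots apart and sort them by size

## Task

Two square clay pots, a small pale blue one jammed inside a large brown one, lie in the wooden cradle. With the pair still in the cradle, prise the small pot loose with the key from the rack (blade between the two rims, then twist); hang the key back on its rack and lay each pot gently on its side in the empty half of the board where a pot of its own size already stands. Leave the two standing pots and the glaze jar as they are.

Things in the scene. Friction and masses are not known exactly. Their poses are not given: they have to be found in the camera images.
- large_pot: Large square clay pot, dark brown body, lying in the cradle, about 0.5 kg. Origin: centre of its mouth (front of the rim); x runs along its axis from mouth to closed base; z up at the start. Rim plate 92 x 92 mm, 8 mm thick (x 0 to 8 mm); body 64 x 64 mm to x = 118 mm; inside 54 x 54 mm. Can be gripped across the 64 mm body from above.
- small_pot: Small square pot with a pale blue glaze, about 0.25 kg, jammed in the large one with its mouth outward; axes alike; origin: centre of its mouth. Rim plate 82 x 82 mm, 8 mm thick (x 0 to 8 mm); body 50 x 50 mm to x = 100 mm. Its axis lies 2 mm below the large pot's.
- small_mid (a point): Point on the small pot's axis, 50 mm from its mouth plane. The gap between the back of the small rim (small pot's x = 8 mm) and the front of the large rim (large pot's x = 0) is only 10 to 13 mm at the start; in it the small body's flat top lies 16 mm below the small rim's top edge and 23 mm below the large rim's.
- large_mid (a point): Point on the large pot's axis, 60 mm from its mouth plane. Sprung cork strips inside its side walls (x = 69 to 77 mm) grip the end of the small pot with some 4 to 10 N; pulling it just drags the large pot along, which nothing holds. Once the small pot is 10 to 13 mm out they let go and it slides freely.
- cradle: Fixed pale wooden block 106 x 82 mm, floor 16 mm high, with 10 mm high rails at both sides, under the large pot's body. Origin: centre of its underside; x along the pots' axis towards their bases. The large pot's rim overhangs the end at -x and its back stands 3 mm from it.
- key: Loose prying key, 0.15 kg: yellow bar 110 x 20 x 24 mm (x, y, z), origin at its centre, x along it, z up as it hangs; below its middle a steel blade 34 mm wide (along x), 6 mm thick (along y), tip 72 mm below the origin (last 6 mm only 3 mm thick). Upright in the gap, blade flat to the rims, then turned 1.2 to 1.5 rad about the vertical, it spreads the rims to about 30 mm.
- rack: Fixed green rack: two posts 84 mm apart along its x axis (70 mm clear between them), each with a notch 28 mm wide, open at the top, in which the key's bar lies with the blade hanging between the posts. Posts 80 mm high to the notch floor, 94 mm to the tips. Origin: centre of its underside, x from post to post.
- rack_seat (a point): Where the key's origin is when it hangs in the rack: 92 mm above the rack's underside.
- small_board: Fixed grey ware board 270 x 170 x 12 mm (x, y, z) for small pots; origin: centre of its underside. A small sample pot stands on its +x half.
- small_space (a point): Centre of the empty half of the small pots' board, on its top face (board frame x = -60 mm), axes as the board's.
- large_board: Fixed grey ware board 270 x 170 x 12 mm for large pots; origin: centre of its underside. A large sample pot stands on its +x half.
- large_space (a point): Centre of the empty half of the large pots' board, on its top face (board frame x = -60 mm), axes as the board's.
- small_sample: Small pot standing mouth up on its board, 82 x 82 x 100 mm; origin under its base. To be left alone.
- large_sample: Large pot standing mouth up on its board, 92 x 92 x 118 mm; origin under its base. To be left alone.
- glaze_jar: White glaze jar with a blue lid, 64 mm across, 90 mm high; origin under its base. To be left alone.
There are look-alikes about, which are no part of the job. What is shaped like the rack but red or yellow is not meant.

How it is judged:
By the outcome, as a careful person would: the job done as asked, in the order asked, and still so for the second after the job is handed in, with the robot touching nothing.
It also fails if it takes over 72 s, if anything falls off the work surface, if the arm or the gripper's body presses on something with over 40 N, if the wrist force passes 120 N, or if a joint passes its speed limit or range.

## Robot

A 6-joint arm with a two-finger parallel gripper is mounted at the origin on the work surface. World frame = base frame: x ahead of the robot, y to its left, z up, the work surface at z = 0. Lengths are in m, angles in rad, forces in N, time in s.
With the tool pointing down it reaches from about 0.275 to 0.875 m from the base axis. Payload 12.5 kg.
Tool frame: the origin (TCP) lies at the very end of the fingers, on their centre line; the grasp point (between the pads) lies 19 mm behind it; z points along the fingers, y is the direction in which the jaws open and shut (so a half turn about z gives the same grasp; the last joint's range is limited). The gripper opens to 85 mm and grips with 20 to 120 N. Pads are 22 mm wide; open, the fingers measure 114 mm over their backs; the gripper's body (76 mm by 85 mm) begins 54 mm behind the grasp point. The pads swing forward as they close: fully open they stand 13 mm farther back than shut.
Start: joints at [-1.355, 0.351, 1.652, -0, 1.139, -0.085], TCP at [0.163, -0.525, 0.231] pointing down, gripper open.
Joint ranges: [-2.75, 2.75], [-0.79, 2.1], [0.01, 2.65], [-1.57, 4.71], [0.07, 3.14], [-2.87, 2.87]. Speed limits (rad/s): [2.22, 2.22, 2.79, 3.14, 3.14, 3.14].

## Interface

Orientations are given as a 3x3 rotation matrix whose columns are the frame's x, y, z axes.
In Python, from workcell import ctrl gives the robot as it stands.
- The arm moves only by the tool jog_arm, never from a script. Its argument "deltas" is one flat list of numbers, 6 for each row, row after row: the shift along the world's x, y, z in cm, then the turn, a rotation vector about the world's x, y, z in degrees. A call has 1 to 12 rows; each row is the pose to reach, as a shift and turn from the pose measured when the call began; what a row does not reach only later rows make up. A row lasts 1/10 s, in which the tool goes at most 50 mm and 8.59 degrees, less where a joint would pass 70% of its speed; a pose out of reach is approached as far as the arm can. A call with a gripper value outside its range is refused whole. "gripper" is the opening in per cent of the stroke, from 0 (shut) to 100 (fully open), set as the call begins (left out, the last holds). The fingers move at their own pace and stop on an object; the grip force is fixed at half the most. Time passes only in rows, so rows that repeat a pose let the fingers close. It gives the time, the measured TCP pose, the force and the opening at its end, in the units of the state.
- ctrl.sense(): the state, without advancing time (a new reading comes with each control period).
- ctrl.read_camera(name): name is "scene" or "side" or "wrist"; returns the picture (400x640x3 uint8, blue, green, red); there is no depth.
- ctrl.camera_model(name): a dict with "intrinsics" (3x3 intrinsics, pixels), "R" (3x3) and "t" (3): a world point X has camera coordinates R X + t; the wrist camera has in their place "mount" (4x4, takes a point from camera to tool coordinates, whose origin is the TCP and whose axes are the flange's). Camera axes: x right, y down, z forward; pixel columns grow to the right and rows downward; lengths in m; the calibration is good to about 2 mm. A picture is of the moment at which its call begins: read the wrist's pose just before it. camera_model takes no time and is no camera call.
- ctrl.finish_job(): hands the job in, once; it reports no verdict.
The state is a dict: "time": time; "qpos": joint angles; "dq": joint speeds; "tau": joint torques, N m; "tcp_pos": TCP position; "tcp_rot": TCP orientation; "force": force on the tool from outside, world axes, zero at the start; "ft_torque": the same for the moment, N m; "opening": finger opening in m.
Only numpy, scipy, OpenCV 4.12 (cv2) and the standard library are available. Lean on these libraries where they do the work, as an engineer would, in place of code of your own. Each camera call takes 0.05 s, during which the arm holds its last target. There are 200 camera calls.

## Working session

There is one attempt and no reset: what is moved stays moved. The work goes in short steps, Python scripts to look and compute and a tool call to move; the robot and the scene stay as the last step left them, time stands still between calls to the robot, and variables do not carry over. Pictures are saved under pics/ and viewed, about 8 in all and at most 12, crops included, and the job is handed in when it is done.

Besides the shell and the picture viewer there is one more tool, called after ">>>" as name(argument=value, ...), one argument or row to a line, values as JSON. jog_arm: Moves the arm, as the interface text tells. Its arguments: {"type":"object","properties":{"deltas":{"type":"array","items":{"type":"number"}},"gripper":{"type":"number"}},"required":["deltas"]}

```bash
mkdir -p pics; ls; python3 - <<'E'
from workcell import ctrl
import cv2,numpy as np
s=ctrl.sense();print(s['time'],s['tcp_pos'],s['tcp_rot'],s['opening'])
for n in('scene','side'):
    cv2.imwrite(f'pics/{n}0.png',ctrl.read_camera(n)); m=ctrl.camera_model(n);print(n,m)
print(ctrl.camera_model('wrist'))
E
```

```text
pics
0.0 [ 0.16287868 -0.52496005  0.23075358] [[ 9.55113519e-01  2.96239897e-01 -2.99278849e-04]
 [ 2.96240041e-01 -9.55112787e-01  1.18407000e-03]
 [ 6.49237190e-05 -1.21957964e-03 -9.99999254e-01]] 0.08529609254999075
scene {'intrinsics': array([[370.87147547,   0.        , 319.82584618],
       [  0.        , 370.87147547, 198.74522804],
       [  0.        ,   0.        ,   1.        ]]), 'R': array([[ 0.42013618,  0.90739569, -0.01089256],
       [ 0.64601335, -0.30749944, -0.6986493 ],
       [-0.63730082,  0.28649111, -0.71538137]]), 't': array([-0.23160515, -0.29700045,  1.24026094])}
side {'intrinsics': array([[406.260391  ,   0.        , 323.82311768],
       [  0.        , 406.260391  , 204.82791191],
       [  0.        ,   0.        ,   1.        ]]), 'R': array([[ 0.9746568 , -0.22369392,  0.00227145],
       [-0.12520416, -0.55388531, -0.82312513],
       [ 0.18538621,  0.80198011, -0.56785549]]), 't': array([-0.53292699,  0.15418552,  0.85572962])}
{'intrinsics': array([[293.51944585,   0.        , 323.81900529],
       [  0.        , 293.51944585, 198.02072048],
       [  0.        ,   0.        ,   1.        ]]), 'mount': array([[-9.10064544e-04, -9.60033605e-01, -2.79883277e-01,
         7.01405785e-02],
       [ 9.99999556e-01, -8.05102574e-04, -4.89985020e-04,
         1.06893961e-03],
       [ 2.45067338e-04, -2.79883599e-01,  9.60033911e-01,
        -1.41984299e-01],
       [ 0.00000000e+00,  0.00000000e+00,  0.00000000e+00,
         1.00000000e+00]])}
```

View pics/scene0.png

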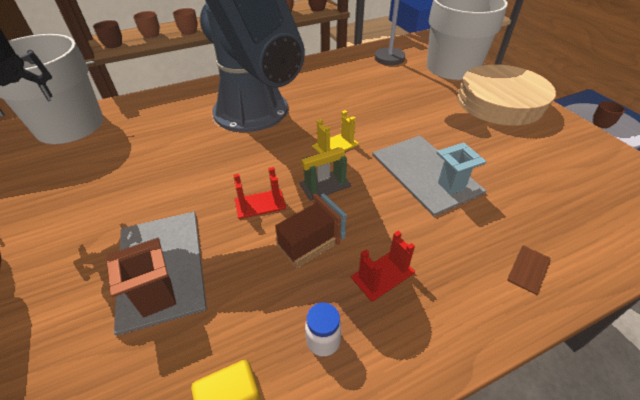

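View pics/side0.png

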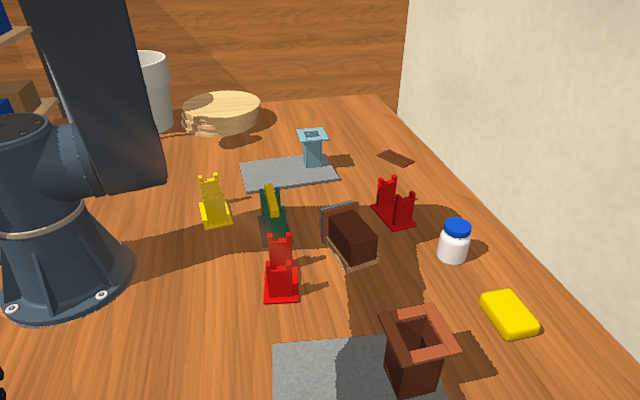

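Scene: the green rack with the yellow key bar is at about (325,170) and the yellow and red look-alike racks are at (337,138), (260,195) and (385,270). Only the green one fits, and it holds the key. The jammed pots are at (312,232). The small board is at (430,175) with its blue sample at (460,170), the large board at (160,270) with its sample at (140,275), and the jar at (323,330). I'll enlarge to confirm and to pick corners.

```bash
python3 - <<'E'
import cv2
a=cv2.imread('pics/scene0.png')[110:300,230:495];cv2.imwrite('pics/c1.png',cv2.resize(a,None,fx=3,fy=3,interpolation=cv2.INTER_CUBIC))
a=cv2.imread('pics/side0.png')[120:310,190:455];cv2.imwrite('pics/c2.png',cv2.resize(a,None,fx=3,fy=3,interpolation=cv2.INTER_CUBIC))
E
```

```text
(no output)
```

View pics/c1.png

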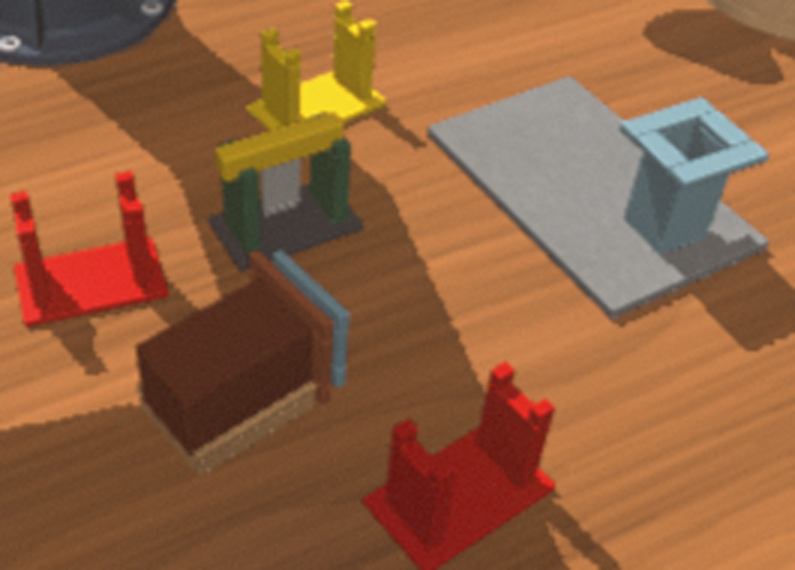

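View pics/c2.png

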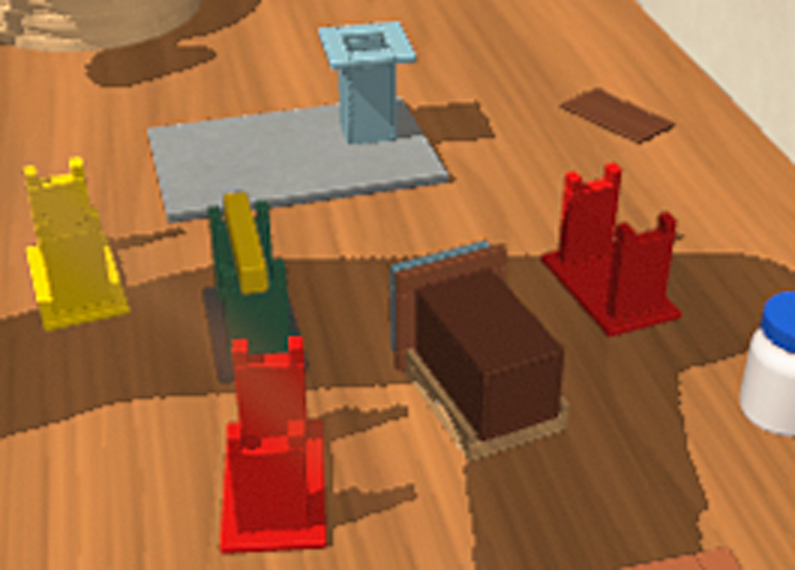

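```bash
cat > h.py <<'E'
import numpy as np,cv2
from scipy.optimize import least_squares
from workcell import ctrl
M={n:ctrl.camera_model(n) for n in('scene','side','wrist')}
def cam(n,s=None):
    m=M[n];K=m['intrinsics']
    if n!='wrist': return K,m['R'],m['t']
    T=np.eye(4);T[:3,:3]=s['tcp_rot'];T[:3,3]=s['tcp_pos'];A=np.linalg.inv(T@m['mount'])
    return K,A[:3,:3],A[:3,3]
def proj(c,X):
    K,R,t=c;p=(K@(R@np.atleast_2d(X).T+t[:,None])).T;return p[:,:2]/p[:,2:]
def ray(c,uv,z):
    K,R,t=c;d=R.T@np.linalg.inv(K)@[uv[0],uv[1],1];o=-R.T@t
    return o+d*(z-o[2])/d[2]
def place(p,L):
    c,s=np.cos(p[2]),np.sin(p[2]);L=np.atleast_2d(L)
    return np.c_[p[0]+c*L[:,0]-s*L[:,1],p[1]+s*L[:,0]+c*L[:,1],L[:,2]]
def fit(obs,p0):
    "obs: list of (cam,uv,localpoint) ; world z = local z"
    f=lambda p:np.concatenate([proj(c,place(p,l))[0]-uv for c,uv,l in obs])
    r=least_squares(f,p0,loss='soft_l1');return r.x,r.fun.reshape(-1,2)
E
python3 - <<'E'
from h import *
np.set_printoptions(precision=3,suppress=True)
C1=lambda u,v:np.array([230+u/3,110+v/3]);C2=lambda u,v:np.array([190+u/3,120+v/3])
S=cam('scene');D=cam('side')
def run(name,obs,p0s):
    p,r=min((fit(obs,p0) for p0 in p0s),key=lambda a:np.abs(a[1]).sum());print(name,p,'yawdeg',np.degrees(p[2])%360);print(np.hypot(*r.T))
ys=lambda x,y:[np.array([x,y,k*np.pi/4]) for k in range(8)]
b=lambda x,y:(x*.135,y*.085,.012)
run('sboard',[(S,C1(428,130),b(-1,-1)),(S,C1(570,78),b(-1,1)),(S,C1(767,240),b(1,1)),(S,C1(612,308),b(1,-1)),
 (D,C2(168,216),b(-1,-1)),(D,C2(150,130),b(-1,1)),(D,C2(447,178),b(1,-1))],ys(.5,.3))
run('lboard',[(S,(194,213),b(-1,1)),(S,(205,306),b(1,1)),(S,(115,331),b(1,-1)),(D,(272,345),b(-1,1))],ys(.5,-.3))
g=0.0195
# pot: local x mouth->base, y left (z up). large mouth origin
o=[(S,C1(138,347),(.118,-.032,.08),)]
def pot(sg):
    return [(S,C1(138,347),(.118,.032*sg,.08)),(S,C1(190,400),(.118,-.032*sg,.08)),(S,C1(328,322),(0.004,-.046*sg,.094)),(S,C1(255,256),(.004,.046*sg,.094)),
    (D,C2(562,348),(.118,-.032*sg,.08)),(D,C2(484,378),(.118,.032*sg,.08)),(D,C2(395,275),(.004,.046*sg,.094)),(D,C2(505,248),(.004,-.046*sg,.094)),(D,C2(482,438),(.118,.032*sg,.016)),(D,C2(562,410),(.118,-.032*sg,.016)),
    (S,C1(345,316),(-g+.004,-.041*sg,.087)),(S,C1(277,254),(-g+.004,.041*sg,.087)),(D,C2(391,265),(-g+.004,.041*sg,.087)),(D,C2(488,243),(-g+.004,-.041*sg,.087))]
for sg in(1,-1): run('pot%d'%sg,pot(sg),ys(.5,0))
k=lambda x,y,z:(x*.055,y*.010,.092+z*.012)
# key: c1 left end (low y), local x ~ towards upper-right of c1
run('key',[(S,C1(217,153),k(-1,1,1)),(S,C1(331,115),k(1,1,1)),(S,C1(343,128),k(1,-1,1)),(S,C1(222,180),k(-1,-1,-1)),
 (D,C2(223,195),k(1,1,1)),(D,C2(247,192),k(1,-1,1)),(D,C2(243,293),k(-1,1,-1)),(D,C2(266,290),k(-1,-1,-1)),(D,C2(241,265),k(-1,1,1))],ys(.45,.05))
for n,uv,z in(('jar',(323,318),.09),('redA',(260,205),0),('redB',(385,280),0),('yel',(335,147),0)):print(n,ray(S,uv,z))
print('jar side',ray(D,(457,227),.09))
E
```

```text
sboard [0.513 0.333 6.332] yawdeg 2.8103529511766396
[1.456 0.91  1.212 1.828 0.779 1.237 1.722]
lboard [ 0.515 -0.365 -0.111] yawdeg 353.64978433333494
[2.579 1.207 2.89  1.776]
pot1 [ 0.64  -0.011  3.921] yawdeg 224.64476549938232
[ 1.518 38.996  8.365 46.62  52.092  1.551 61.618 11.76   1.787 52.178
  0.675 50.718 64.47   1.046]
pot-1 [0.584 0.006 4.926] yawdeg 282.23407093586195
[1.212 2.102 1.431 1.815 1.509 1.707 0.804 1.64  1.556 2.378 1.014 1.286
 0.11  1.306]
key [0.438 0.062 1.579] yawdeg 90.44820123569157
[2.37  1.549 1.292 1.819 1.022 1.072 1.144 1.528 1.604]
jar [ 0.814 -0.114  0.09 ]
redA [ 0.432 -0.111  0.   ]
redB [0.751 0.058 0.   ]
yel [0.302 0.165 0.   ]
jar side [ 0.807 -0.122  0.09 ]
```

Confirmed: the green rack carries the key. The pots' mouths face +y, and the fits agree to about 2 px. I'll move the wrist camera over the key and pots for a finer look.

>>> jog_arm(
  deltas=[33.7, 56.5, 5, 0, 0, 73, 33.7, 56.5, 5, 0, 0, 73, 33.7, 56.5, 5, 0, 0, 73, 33.7, 56.5, 5, 0, 0, 73, 33.7, 56.5, 5, 0, 0, 73, 33.7, 56.5, 5, 0, 0, 73, 33.7, 56.5, 5, 0, 0, 73, 33.7, 56.5, 5, 0, 0, 73, 33.7, 56.5, 5, 0, 0, 73, 33.7, 56.5, 5, 0, 0, 73, 33.7, 56.5, 5, 0, 0, 73, 33.7, 56.5, 5, 0, 0, 73],
)

```text
time: 1.3
tcp_pos: [0.4699, -0.0092, 0.2764]
tcp_rot: [[-0.004, 1.0, -0.001], [1.0, 0.004, -0.0], [-0.0, -0.001, -1.0]]
force: [0.6, -0.7, -0.2]
opening: 0.0853
```

>>> jog_arm(
  deltas=[8, 13, 0, 0, 0, 0, 8, 13, 0, 0, 0, 0, 8, 13, 0, 0, 0, 0, 8, 13, 0, 0, 0, 0],
)

```text
time: 1.7
tcp_pos: [0.5512, 0.1248, 0.2756]
tcp_rot: [[-0.008, 1.0, -0.001], [1.0, 0.008, 0.001], [0.001, -0.001, -1.0]]
force: [-1.5, -0.4, -0.1]
opening: 0.0855
```

>>> jog_arm(
  deltas=[-4, -8, 0, 0, 0, 0, -4, -8, 0, 0, 0, 0, -4, -8, 0, 0, 0, 0, -4, -8, 0, 0, 0, 0],
)

```text
time: 2.1
tcp_pos: [0.511, 0.0441, 0.2757]
tcp_rot: [[-0.006, 1.0, -0.001], [1.0, 0.006, 0.001], [0.001, -0.001, -1.0]]
force: [0.1, 0.5, 0.5]
opening: 0.0857
```

```bash
python3 - <<'E'
from h import *
import pickle
s=ctrl.sense();im=ctrl.read_camera('wrist');pickle.dump(s,open('w1.pkl','wb'));cv2.imwrite('pics/w1.png',im)
print(s['tcp_pos'],s['dq'])
c=cam('wrist',s);r=lambda x:np.round(x).astype(int).tolist()
print('key top',r(proj(c,place((.438,.062,1.579),[(.055*a,.01*b,.104) for a in(-1,1) for b in(-1,1)]))))
p=(.584,.006,4.926);print('pot',r(proj(c,place(p,[(0,.046,.094),(0,-.046,.094),(.118,.032,.08),(.118,-.032,.08),(-.0195,.041,.087),(-.0195,-.041,.087)]))))
cv2.imwrite('pics/w1c.png',cv2.resize(im,(800,500),interpolation=cv2.INTER_CUBIC))
E
```

```text
[0.51097567 0.04409295 0.27565342] [ 0.02612146  0.01604723 -0.01941558  0.00210717 -0.00151225  0.00706601]
key top [[269, 211], [251, 211], [263, 109], [244, 109]]
pot [[427, 202], [348, 217], [423, 285], [374, 294], [419, 185], [349, 199]]
```

View pics/w1c.png

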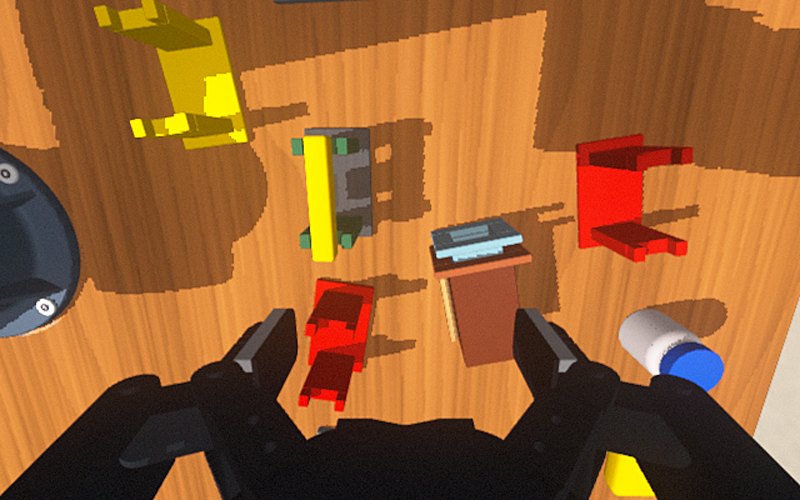

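The wrist view shows the key bar's top corners at (243,109), (261,109), (268,208) and (250,210) in full-resolution pixels, within 2 px of the prediction. I'll enlarge the rim gap.

```bash
python3 - <<'E'
import cv2
a=cv2.imread('pics/w1.png')[165:300,335:435];a=cv2.resize(a,None,fx=6,fy=6,interpolation=cv2.INTER_CUBIC)
b=cv2.imread('pics/w1.png')[100:216,236:276];b=cv2.resize(b,None,fx=5,fy=5,interpolation=cv2.INTER_CUBIC)
import numpy as np
o=np.zeros((600,800,3),np.uint8);o[:,:600]=a[:600];o[:580,600:]=b[:580];cv2.imwrite('pics/c3.png',o)
E
```

```text
(no output)
```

View pics/c3.png

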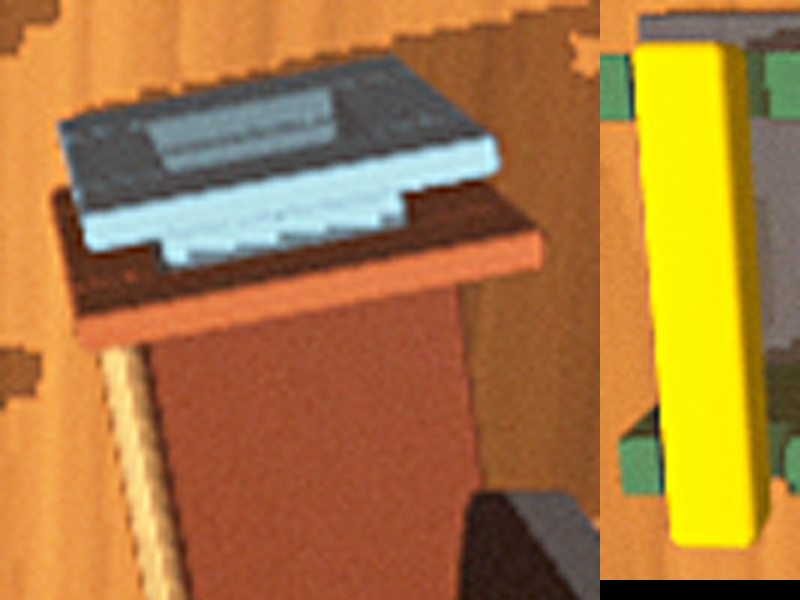

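```bash
python3 - <<'E'
from h import *
import pickle
np.set_printoptions(precision=4,suppress=True)
W=cam('wrist',pickle.load(open('w1.pkl','rb')))
A=lambda u,v:np.array([335+(u+.5)/6-.5,165+(v+.5)/6-.5])
B=lambda u,v:np.array([236+(u-600+.5)/5-.5,100+(v+.5)/5-.5])
o=[(W,A(75,315),(0,-.046,.094)),(W,A(540,232),(0,.046,.094)),(W,A(82,348),(.008,-.046,.094)),(W,A(543,268),(.008,.046,.094))]
p,r=fit(o,(.584,.006,4.926));print('large mouth',p,np.degrees(p[2]));print(r)
o=[(W,A(85,215),(0,-.041,.087)),(W,A(498,140),(0,.041,.087)),(W,A(92,250),(.008,-.041,.087)),(W,A(498,172),(.008,.041,.087))]
q,r=fit(o,(.58,.02,4.926));print('small mouth',q,np.degrees(q[2]));print(r)
a=np.array([np.cos(p[2]),np.sin(p[2])]);d=(p-q)[:2];print('gap',d@a-.008,'lateral',d@[-a[1],a[0]])
o=[(W,B(635,45),(.055,-.01,.104)),(W,B(721,45),(.055,.01,.104)),(W,B(755,545),(-.055,.01,.104)),(W,B(671,545),(-.055,-.01,.104))]
for g in(1,-1):
  k,r=fit([(c,u,(l[0],g*l[1],l[2])) for c,u,l in o],(.438,.062,1.57));print('key',k,np.degrees(k[2]));print(r)
E
```

```text
large mouth [0.5819 0.0057 4.9036] 280.9539034884231
[[-0.6211 -0.2686]
 [ 0.577  -0.2937]
 [-0.676   0.5236]
 [ 0.6981  0.177 ]]
small mouth [0.579  0.0232 4.9113] 281.39527240700323
[[-0.5533 -0.1665]
 [ 0.2752 -0.6678]
 [-0.5731  0.3576]
 [ 0.9922  0.5226]]
gap 0.009742222000480215 lateral -0.0004728460377589576
key [0.4324 0.0635 1.6602] 95.12208404250099
[[ 10.4938  -1.7266]
 [-26.0767  -0.0068]
 [-16.3479   1.6612]
 [ 18.0532   0.2515]]
key [0.4359 0.0633 1.5791] 90.47656409363202
[[-1.2095 -0.8095]
 [ 1.1523 -0.8714]
 [ 0.484   1.2826]
 [-0.462   1.3269]]
```

>>> jog_arm(
  deltas=[-7.4, 1.9, 0, 0, 0, 0, -7.4, 1.9, 0, 0, 0, 0, -7.4, 1.9, -8, 0, 0, 0, -7.4, 1.9, -12, 0, 0, 0, -7.4, 1.9, -16, 0, 0, 0, -7.4, 1.9, -20.2, 0, 0, 0, -7.4, 1.9, -20.2, 0, 0, 0, -7.4, 1.9, -20.2, 0, 0, 0],
)

```text
time: 2.95
tcp_pos: [0.4375, 0.0641, 0.074]
tcp_rot: [[-0.008, 1.0, -0.003], [1.0, 0.008, 0.001], [0.001, -0.003, -1.0]]
force: [1.1, 0.1, 1.2]
opening: 0.0855
```

>>> jog_arm(
  deltas=[0, 0, 0, 0, 0, 0, 0, 0, 0, 0, 0, 0, 0, 0, 0, 0, 0, 0, 0, 0, 0, 0, 0, 0, 0, 0, 0, 0, 0, 0, 0, 0, 0, 0, 0, 0, 0, 0, 0, 0, 0, 0, 0, 0, 0, 0, 0, 0],
  gripper=0,
)

```text
time: 3.75
tcp_pos: [0.4378, 0.0641, 0.0749]
tcp_rot: [[-0.008, 1.0, -0.002], [1.0, 0.008, 0.001], [0.001, -0.002, -1.0]]
force: [-3.4, -0.3, 11.7]
opening: 0.019
```

>>> jog_arm(
  deltas=[0, 0, 4, 0, 0, 0, 0, 0, 8, 0, 0, 0, 0, 0, 12, 0, 0, 0, 4, -1.5, 12, 0, 0, -8, 8, -3, 12, 0, 0, -16, 12, -4.5, 12, 0, 0, -24, 14.3, -5.3, 12, 0, 0, -32, 14.3, -5.3, 12, 0, 0, -40, 14.3, -5.3, 12, 0, 0, -48, 14.3, -5.3, 12, 0, 0, -56, 14.3, -5.3, 11, 0, 0, -64, 14.3, -5.3, 11, 0, 0, -72],
)

```text
time: 4.95
tcp_pos: [0.5801, 0.0111, 0.1838]
tcp_rot: [[0.95, 0.311, -0.002], [0.311, -0.95, 0.002], [-0.001, -0.003, -1.0]]
force: [-0.6, 0.4, -1.8]
opening: 0.0189
```

>>> jog_arm(
  deltas=[0, 0, -1, 0, 0, -7.4, 0, 0, -1, 0, 0, -7.4, 0, 0, -1, 0, 0, -7.4, 0, 0, -1, 0, 0, -7.4],
)

```text
time: 5.35
tcp_pos: [0.5802, 0.0111, 0.1742]
tcp_rot: [[0.982, 0.189, -0.001], [0.189, -0.982, 0.002], [-0.001, -0.002, -1.0]]
force: [0.4, 0.3, -0.8]
opening: 0.0195
```

```bash
cat > look.py <<'E'
import sys,pickle
from h import *
n=sys.argv[1];s=ctrl.sense();print(s['time'],s['tcp_pos'].round(4),np.degrees(np.arctan2(s['tcp_rot'][1,0],s['tcp_rot'][0,0])).round(2),s['force'].round(1),s['opening'])
for c in('scene','side','wrist'):
    cv2.imwrite(f'pics/{n}_{c}.png',ctrl.read_camera(c))
pickle.dump(s,open(n+'.pkl','wb'))
E
python3 look.py a; python3 - <<'E'
import cv2,numpy as np
f=lambda n,r0,r1,c0,c1,k:cv2.resize(cv2.imread(f'pics/a_{n}.png')[r0:r1,c0:c1],None,fx=k,fy=k,interpolation=cv2.INTER_CUBIC)
a=f('scene',150,270,260,360,4);b=f('side',150,270,280,380,4);cv2.imwrite('pics/c4.png',np.hstack([a,b]))
E
```

```text
5.35 [0.5802 0.0111 0.1742] 10.88 [ 0.4  0.3 -0.8] 0.019476013188094176
```

View pics/c4.png

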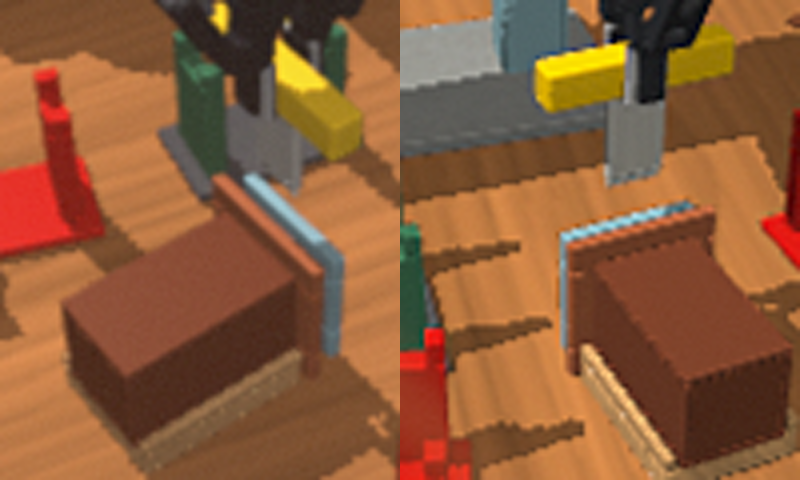

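```bash
python3 - <<'E'
from h import *
np.set_printoptions(precision=4,suppress=True)
S=cam('scene');D=cam('side')
a=lambda u,v:np.array([260+(u+.5)/4-.5,150+(v+.5)/4-.5]);b=lambda u,v:np.array([280+(u-400+.5)/4-.5,150+(v+.5)/4-.5])
obs=[(S,a(297,192)),(S,a(240,165)),(D,b(607,185)),(D,b(661,178))]
k=np.array([.5802,.0111,np.radians(10.9)])
for (c,uv),l in zip(obs,[(.017,0,.119),(-.017,0,.119),(-.017,0,.119),(.017,0,.119)]):
    print(uv,proj(c,place(k,l))[0]-uv)
P,r=fit([(c,uv,l) for (c,uv),l in zip(obs,[(.017,0,.119),(-.017,0,.119),(-.017,0,.119),(.017,0,.119)])],k);print('blade',P,np.degrees(P[2]),r)
p=np.array([.5822,.0058,np.radians(281.1)]);g=.0105
o=[(S,a(322,263),(0,.046,.094)),(S,a(308,275),(.008,.046,.094)),(S,a(343,252),(-g-.008,.041,.087)),(S,a(330,260),(-g,.041,.087)),(S,a(245,180),(-g,-.041,.087)),(S,a(215,184),(.008,-.046,.094)),
(D,b(566,247),(0.004,-.046,.094)),(D,b(713,213),(.004,.046,.094)),(D,b(563,237),(-g-.004,-.041,.087)),(D,b(692,205),(-g-.004,.041,.087))]
for c,uv,l in o: print(uv,proj(c,place(p,l))[0]-uv)
P2,r=fit(o,p);print(P2,np.degrees(P2[2]))
E
```

```text
[333.875 197.625] [0.648  1.6248]
[319.625 190.875] [ 5.313  -0.7395]
[331.375 195.875] [-0.861   0.5075]
[344.875 194.125] [-0.5636 -1.0921]
blade [0.5788 0.006  0.4084] 23.39782146147849 [[-0.5193  1.0921]
 [ 1.6417  0.3848]
 [-0.0545  2.6248]
 [-1.4436 -0.6001]]
[340.125 215.375] [0.8049 1.5412]
[336.625 218.375] [1.2905 0.2501]
[345.375 212.625] [0.816  1.1954]
[342.125 214.625] [1.1316 0.8584]
[320.875 194.625] [-0.2741 -0.9779]
[313.375 195.625] [-0.8351 -1.9838]
[321.125 211.375] [-0.4522 -0.5017]
[357.875 202.875] [-0.2871 -1.4525]
[320.375 208.875] [-0.9572 -0.346 ]
[352.625 200.875] [-0.8326 -0.5565]
[0.5823 0.0043 4.8978] 280.6221862974669
```

>>> jog_arm(
  deltas=[0.05, -0.05, -1.5, 0, 0, 0, 0.05, -0.05, -2.2, 0, 0, 0, 0.05, -0.05, -2.5, 0, 0, 0, 0.05, -0.05, -2.8, 0, 0, 0, 0.05, -0.05, -3.1, 0, 0, 0, 0.05, -0.05, -3.4, 0, 0, 0, 0.05, -0.05, -3.4, 0, 0, 0],
)

```text
time: 6.2
tcp_pos: [0.5806, 0.0106, 0.1398]
tcp_rot: [[0.982, 0.187, -0.001], [0.187, -0.982, 0.002], [-0.001, -0.003, -1.0]]
force: [-0.2, 0.1, -2.1]
opening: 0.0194
```

>>> jog_arm(
  deltas=[0, 0, -0.4, 0, 0, 0, 0, 0, -0.7, 0, 0, 0, 0, 0, -1.0, 0, 0, 0, 0, 0, -1.0, 0, 0, 0, 0, 0, -1.0, 0, 0, 0],
)

```text
time: 6.7
tcp_pos: [0.5806, 0.0106, 0.1298]
tcp_rot: [[0.982, 0.187, -0.002], [0.187, -0.982, 0.002], [-0.001, -0.003, -1.0]]
force: [-0.0, 0.1, -1.4]
opening: 0.0195
```

```bash
python3 look.py b; python3 - <<'E'
import cv2,numpy as np
f=lambda n,r0,r1,c0,c1,k:cv2.resize(cv2.imread(f'pics/b_{n}.png')[r0:r1,c0:c1],None,fx=k,fy=k,interpolation=cv2.INTER_CUBIC)
a=f('scene',170,245,290,365,5);b=f('side',170,245,305,380,5);c=f('wrist',100,200,245,400,5);cv2.imwrite('pics/c5.png',np.hstack([a,b]))
E
```

```text
6.7 [0.5806 0.0106 0.1298] 10.79 [-0.   0.1 -1.4] 0.01945454244379467
```

View pics/c5.png

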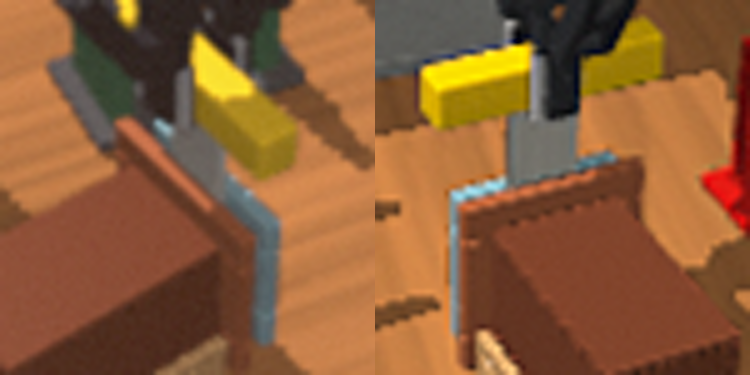

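The blade stands in the gap between the brown and blue rims (scene crop (195,160), side crop (545,150)) with no contact force. I'll twist +77° and shift outward as it turns, because the brown rim can only back 3 mm before it meets the cradle.

>>> jog_arm(
  deltas=[0, 0, 0, 0, 0, 6, 0, 0, 0, 0, 0, 12, -0.02, 0.09, 0, 0, 0, 18, -0.05, 0.24, 0, 0, 0, 24, -0.07, 0.38, 0, 0, 0, 30, -0.1, 0.51, 0, 0, 0, 36, -0.12, 0.63, 0, 0, 0, 42, -0.14, 0.73, 0, 0, 0, 48, -0.16, 0.81, 0, 0, 0, 54, -0.17, 0.88, 0, 0, 0, 60],
)

```text
time: 7.85
tcp_pos: [0.5781, 0.0193, 0.1298]
tcp_rot: [[0.331, 0.944, -0.005], [0.944, -0.331, 0.002], [-0.0, -0.005, -1.0]]
force: [-3.4, -0.3, -0.2]
opening: 0.0192
```

>>> jog_arm(
  deltas=[-0.01, 0.06, 0, 0, 0, 6, -0.02, 0.1, 0, 0, 0, 12, -0.02, 0.12, 0, 0, 0, 17, -0.02, 0.12, 0, 0, 0, 17],
)

```text
time: 8.25
tcp_pos: [0.5787, 0.0209, 0.1303]
tcp_rot: [[0.045, 0.999, -0.002], [0.999, -0.045, 0.002], [0.002, -0.003, -1.0]]
force: [3.0, 4.9, -1.8]
opening: 0.0191
```

```bash
python3 look.py d; python3 - <<'E'
import cv2,numpy as np
f=lambda n,r0,r1,c0,c1,k:cv2.resize(cv2.imread(f'pics/d_{n}.png')[r0:r1,c0:c1],None,fx=k,fy=k,interpolation=cv2.INTER_CUBIC)
a=f('scene',165,265,280,380,4);b=f('side',165,265,300,400,4);cv2.imwrite('pics/c6.png',np.hstack([a,b]))
E
```

```text
8.25 [0.5787 0.0209 0.1303] 87.41 [ 3.   4.9 -1.8] 0.019080779531732615
```

View pics/c6.png

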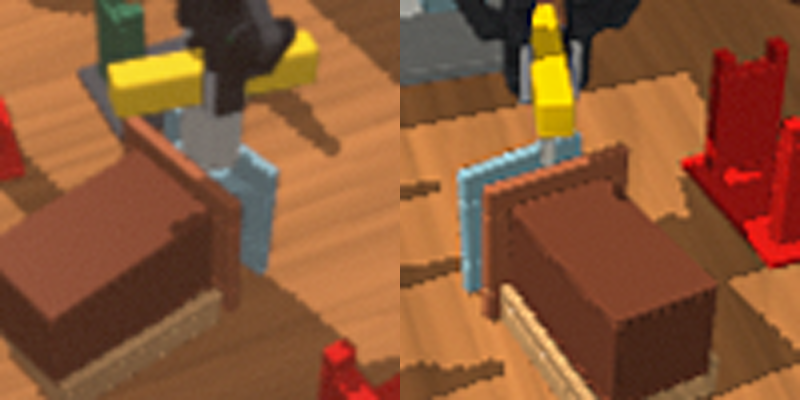

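The rims now stand about 30 mm apart: in the scene crop the brown front edge is at about (240,200) and the blue rim runs to (275,180). I'll untwist partly so the blade is free, lift, and go back over the rack.

>>> jog_arm(
  deltas=[0, 0, 0, 0, 0, -8, 0, 0, 0, 0, 0, -16, 0, 0, 0, 0, 0, -24, 0, 0, 0, 0, 0, -28, 0, 0, 3, 0, 0, -28, 0, 0, 6, 0, 0, -28, -2, 0.6, 8, 0, 0, -20, -6, 1.8, 8, 0, 0, -12, -10, 3, 8, 0, 0, -4, -14.1, 4.3, 7, 0, 0, 3, -14.1, 4.3, 7, 0, 0, 3, -14.1, 4.3, 7, 0, 0, 3],
)

```text
time: 9.6
tcp_pos: [0.4377, 0.0641, 0.2007]
tcp_rot: [[-0.005, 1.0, -0.001], [1.0, 0.005, 0.001], [0.001, -0.001, -1.0]]
force: [1.2, -0.6, -0.9]
opening: 0.0196
```

```bash
python3 look.py e; python3 - <<'E'
import cv2,numpy as np
from h import *
f=lambda n,r0,r1,c0,c1,k:cv2.resize(cv2.imread(f'pics/e_{n}.png')[r0:r1,c0:c1],None,fx=k,fy=k,interpolation=cv2.INTER_CUBIC)
a=f('scene',120,260,285,385,4);b=f('side',150,290,250,350,4);cv2.imwrite('pics/c7.png',np.hstack([a,b]))
E
```

```text
9.6 [0.4377 0.0641 0.2007] 90.3 [ 1.2 -0.6 -0.9] 0.019602386656469722
```

View pics/c7.png

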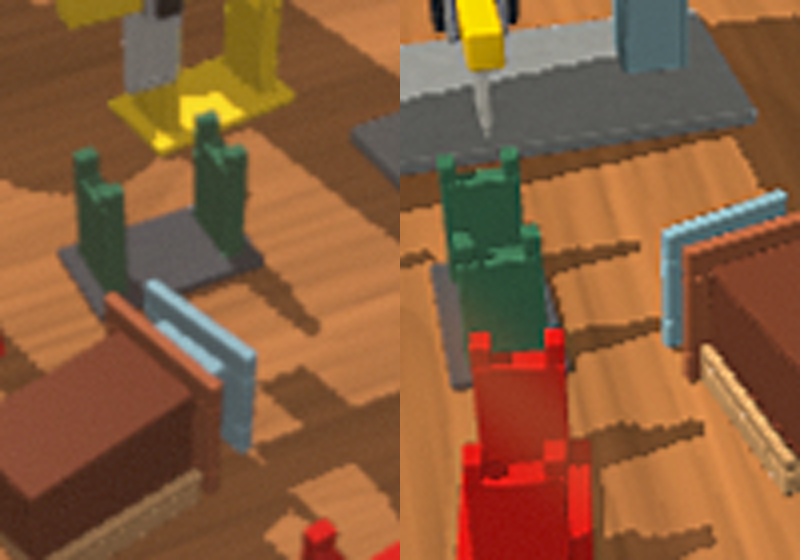

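The key is held straight over the empty green rack, and the small pot has stayed out about 30 mm. Lowering the key.

>>> jog_arm(
  deltas=[0, 0, -4, 0, 0, 0, 0, 0, -7, 0, 0, 0, 0, 0, -9.5, 0, 0, 0, 0, 0, -11, 0, 0, 0, 0, 0, -12, 0, 0, 0, 0, 0, -12.4, 0, 0, 0, 0, 0, -12.4, 0, 0, 0],
)

```text
time: 10.45
tcp_pos: [0.4395, 0.0636, 0.0767]
tcp_rot: [[-0.004, 1.0, -0.001], [1.0, 0.004, 0.001], [0.001, -0.001, -1.0]]
force: [-0.0, -0.9, -1.1]
opening: 0.0194
```

```bash
python3 - <<'E'
from h import *
np.set_printoptions(precision=4,suppress=True)
S=cam('scene');D=cam('side')
a=lambda u,v:np.array([285+(u+.5)/4-.5,120+(v+.5)/4-.5]);b=lambda u,v:np.array([250+(u-400+.5)/4-.5,150+(v+.5)/4-.5])
A1=281*np.pi/180
o=[(S,a(222,380),(0,.046,.094)),(S,a(207,388),(.008,.046,.094)),(S,a(117,292),(0,-.046,.094)),(S,a(105,300),(.008,-.046,.094)),(D,b(687,250),(.004,-.046,.094))]
p,r=fit(o,(.582,.005,A1));print('large',p,np.degrees(p[2]),r.round(1).tolist())
o=[(S,a(255,352),(0,.041,.087)),(S,a(243,360),(.008,.041,.087)),(S,a(157,280),(0,-.041,.087)),(S,a(146,288),(.008,-.041,.087)),(D,b(664,235),(.004,-.041,.087)),(D,b(784,195),(.004,.041,.087))]
q,r=fit(o,(.575,.04,A1));print('small',q,np.degrees(q[2]),r.round(1).tolist())
d=(p-q)[:2];print('gap',d@[np.cos(A1),np.sin(A1)]-.008)
E
```

```text
large [0.58   0.0035 4.9583] 284.08716016462233 [[0.2, 1.4], [1.1, 1.2], [-0.6, -0.3], [-0.4, -0.7], [-0.9, 0.0]]
small [0.5683 0.0317 5.0128] 287.2144735147065 [[0.3, 0.9], [0.7, 0.7], [-0.7, -0.5], [-0.6, -0.9], [-0.4, -0.3], [0.2, -0.3]]
gap 0.021908647213947065
```

>>> jog_arm(
  deltas=[-0.15, 0.04, -0.1, 0, 0, 0, -0.15, 0.04, -0.18, 0, 0, 0, -0.15, 0.04, -0.18, 0, 0, 0],
)

```text
time: 10.75
tcp_pos: [0.4385, 0.064, 0.0757]
tcp_rot: [[-0.004, 1.0, 0.001], [1.0, 0.004, 0.001], [0.001, 0.001, -1.0]]
force: [-1.3, -1.3, 5.6]
opening: 0.0189
```

>>> jog_arm(
  deltas=[0, 0, 0, 0, 0, 0, 0, 0, 0, 0, 0, 0, 0, 0, 0, 0, 0, 0, 0, 0, 0, 0, 0, 0, 0, 0, 0, 0, 0, 0],
  gripper=50,
)

```text
time: 11.25
tcp_pos: [0.4385, 0.064, 0.0756]
tcp_rot: [[-0.004, 1.0, 0.001], [1.0, 0.004, 0.001], [0.001, 0.001, -1.0]]
force: [0.3, -0.1, 0.5]
opening: 0.043
```

>>> jog_arm(
  deltas=[0, 0, 4, 0, 0, 0, 0, 0, 8, 0, 0, 0, 0, 0, 13, 0, 0, 0, 5, -3, 17, 0, 0, 5, 10, -6, 18.5, 0, 0, 11, 14.6, -9.4, 18.5, 0, 0, 11, 14.6, -9.4, 18.5, 0, 0, 11, 14.6, -9.4, 18.5, 0, 0, 11],
)

```text
time: 12.05
tcp_pos: [0.5869, -0.0324, 0.2604]
tcp_rot: [[-0.193, 0.981, 0.001], [0.981, 0.193, 0.001], [0.001, 0.002, -1.0]]
force: [-1.3, -0.2, -0.3]
opening: 0.0431
```

```bash
python3 look.py f; python3 - <<'E'
import cv2,numpy as np
from h import *
import pickle
W=cam('wrist',pickle.load(open('f.pkl','rb')))
print(proj(W,[(.575,.03,.087)]),proj(W,[(.437,.063,.104)]))
im=cv2.imread('pics/f_wrist.png');u,v=proj(W,[(.575,.025,.087)])[0].astype(int)
a=cv2.resize(im[v-50:v+70,u-65:u+65],None,fx=5,fy=5,interpolation=cv2.INTER_CUBIC)
s=cv2.resize(cv2.imread('pics/f_scene.png')[135:205,295:355],None,fx=3,fy=3,interpolation=cv2.INTER_CUBIC)
t=cv2.resize(im,(150,94));o=np.zeros((600,800,3),np.uint8);o[:,:650]=a;o[:210,650:800]=s[:,15:165];o[300:394,650:]=t
print('crop origin',u-65,v-50);cv2.imwrite('pics/c8.png',o)
E
```

```text
12.05 [ 0.5869 -0.0324  0.2604] 101.1 [-1.3 -0.2 -0.3] 0.04313006623507881
[[324.66172313 119.11721428]] [[185.32727768  53.71575532]]
crop origin 258 73
```

View pics/c8.png

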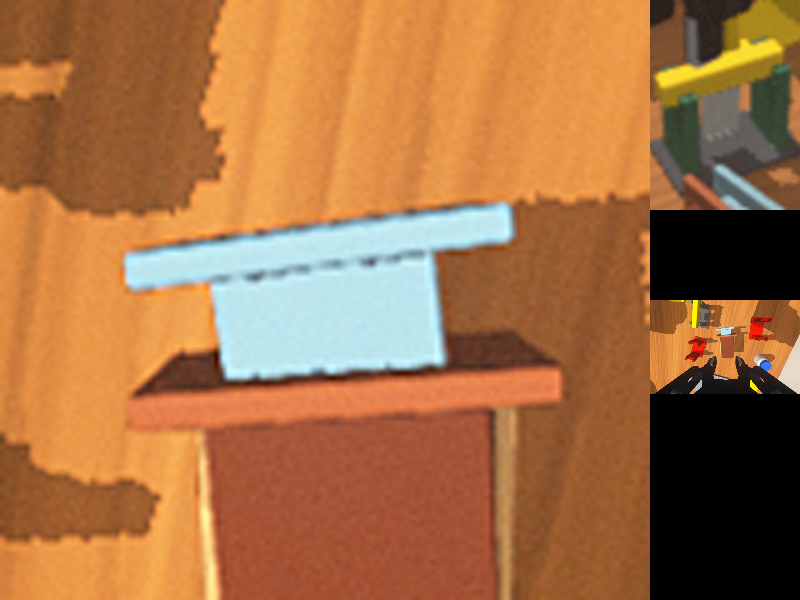

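The key hangs in the green rack (inset). The blue rim is clear of the brown one with the small body exposed between them, at crop (212–443, 252–378). Measuring.

```bash
python3 - <<'E'
from h import *
import pickle
np.set_printoptions(precision=4,suppress=True)
W=cam('wrist',pickle.load(open('f.pkl','rb')))
A=lambda u,v:np.array([258+(u+.5)/5-.5,73+(v+.5)/5-.5])
o=[(W,A(130,402),(0,-.046,.094)),(W,A(558,368),(0,.046,.094)),(W,A(133,430),(.008,-.046,.094)),(W,A(560,400),(.008,.046,.094))]
p,r=fit(o,(.584,.006,4.926));print('large mouth',p,np.degrees(p[2]));print(r)
for z in(.087,.084,.081):
  o=[(W,A(125,255),(0,-.041,z)),(W,A(512,203),(0,.041,z)),(W,A(130,290),(.008,-.041,z)),(W,A(513,240),(.008,.041,z))]
  q,r=fit(o,(.58,.02,4.926));print(z,'small mouth',q,np.degrees(q[2]),np.abs(r).mean())
  a=np.array([np.cos(p[2]),np.sin(p[2])]);d=(p-q)[:2];print('gap',d@a-.008)
  a=np.array([np.cos(q[2]),np.sin(q[2])]);print('gap mid on small axis',q[:2]+a*(.008+(d@a-.008)/2))
E
```

```text
large mouth [0.5823 0.001  4.9809] 285.38711892005716
[[-1.1934 -0.746 ]
 [ 1.117  -0.6802]
 [-0.9211  1.2484]
 [ 0.9575  0.6068]]
0.087 small mouth [0.571  0.0302 5.0324] 288.33777337730896 0.4473904393973953
gap 0.023209934354673202
gap mid on small axis [0.5772 0.0116]
0.084 small mouth [0.571  0.0302 5.0324] 288.33485456459005 0.25909073811688366
gap 0.023139710415462592
gap mid on small axis [0.5772 0.0115]
0.081 small mouth [0.571  0.0301 5.0324] 288.33364321059173 0.23502595451086172
gap 0.02307028393202015
gap mid on small axis [0.5772 0.0115]
```

```bash
python3 - <<'E'
from h import *
import pickle
np.set_printoptions(precision=1,suppress=True)
for n in 'bdef':
    for c in('scene','side'):
        im=cv2.imread(f'pics/{n}_{c}.png');h=cv2.cvtColor(im,cv2.COLOR_BGR2HSV)
        m=(cv2.inRange(h,(85,50,60),(108,255,255))>0).astype(np.uint8)
        r={'scene':(170,245,290,365),'side':(185,245,310,365)}[c]
        s=m[r[0]:r[1],r[2]:r[3]];k,l,st,ce=cv2.connectedComponentsWithStats(s)
        ys,xs=np.nonzero(s);g=lambda f:(lambda i:(xs[i]+r[2],ys[i]+r[0]))(np.argmax(f))
        print(n,c,len(xs),'R',g(xs*100-ys),'L',g(-xs*100-ys),'T',g(-ys*100+xs),'B',g(ys*100-xs))
for c in('scene','side'):
  C=cam(c);print(c)
  for gap in(.0105,.023,.034):
    off=gap+.008; a=np.radians(281 if gap<.02 else 287);L=np.array([.5822,.0055-(0 if gap<.02 else .003)])-off*np.array([np.cos(a),np.sin(a)])
    print(gap,proj(C,place((*L,a),[(0,.041,.087),(0,-.041,.087),(0,.041,.005),(0,-.041,.005),(.008,.041,.005)])).tolist())
W=cam('wrist',pickle.load(open('f.pkl','rb')))
im=cv2.imread('pics/f_wrist.png')
for x in(310,330,345):
    print(x,im[110:155,x].tolist()[::3])
E
```

```text
b scene 8 R (np.int64(344), np.int64(215)) L (np.int64(321), np.int64(194)) T (np.int64(321), np.int64(194)) B (np.int64(344), np.int64(215))
b side 29 R (np.int64(352), np.int64(201)) L (np.int64(320), np.int64(209)) T (np.int64(352), np.int64(201)) B (np.int64(320), np.int64(215))
d scene 17 R (np.int64(348), np.int64(208)) L (np.int64(334), np.int64(208)) T (np.int64(341), np.int64(203)) B (np.int64(338), np.int64(212))
d side 226 R (np.int64(344), np.int64(199)) L (np.int64(315), np.int64(208)) T (np.int64(344), np.int64(199)) B (np.int64(316), np.int64(236))
e scene 122 R (np.int64(347), np.int64(208)) L (np.int64(322), np.int64(191)) T (np.int64(323), np.int64(190)) B (np.int64(338), np.int64(212))
e side 250 R (np.int64(345), np.int64(198)) L (np.int64(316), np.int64(208)) T (np.int64(345), np.int64(198)) B (np.int64(316), np.int64(235))
f scene 128 R (np.int64(347), np.int64(208)) L (np.int64(322), np.int64(191)) T (np.int64(323), np.int64(190)) B (np.int64(338), np.int64(212))
f side 247 R (np.int64(345), np.int64(198)) L (np.int64(316), np.int64(208)) T (np.int64(345), np.i
[... 1390 characters left out ...]
4, 117], [241, 234, 194], [238, 233, 189], [174, 159, 130], [238, 230, 188], [239, 229, 190], [238, 232, 190], [236, 230, 187], [237, 230, 187], [241, 235, 191], [14, 32, 74], [90, 140, 237]]
330 [[73, 147, 229], [77, 149, 230], [110, 127, 165], [245, 238, 199], [238, 232, 190], [166, 155, 125], [237, 229, 186], [238, 229, 187], [238, 229, 189], [237, 228, 186], [236, 229, 187], [237, 229, 185], [213, 201, 161], [58, 101, 193], [76, 127, 229]]
345 [[84, 154, 233], [80, 155, 240], [244, 233, 187], [238, 229, 189], [218, 202, 166], [84, 101, 140], [111, 114, 122], [155, 151, 138], [202, 188, 149], [233, 213, 165], [249, 235, 184], [253, 245, 198], [87, 92, 105], [83, 135, 235], [76, 127, 228]]
```

The fits agree that the gap is only about 23 mm: the key pivoted somewhat in the grip. 12.6 mm of travel is borderline for release and too tight for the 22 mm pads. The key hangs properly, so I'll take it again, slightly lower, and pry a second time.

>>> jog_arm(
  deltas=[-5, 3.2, 0, 0, 0, -5, -10, 6.4, 0, 0, 0, -10.7, -14.9, 9.6, 0, 0, 0, -10.7, -14.9, 9.6, -4, 0, 0, -10.7, -14.9, 9.6, -9, 0, 0, -10.7, -14.9, 9.6, -14, 0, 0, -10.7, -14.9, 9.6, -17.5, 0, 0, -10.7, -14.9, 9.6, -18.8, 0, 0, -10.7, -14.9, 9.6, -18.8, 0, 0, -10.7, -14.9, 9.6, -18.8, 0, 0, -10.7],
)

```text
time: 13.2
tcp_pos: [0.4346, 0.0667, 0.0728]
tcp_rot: [[-0.01, 1.0, -0.0], [1.0, 0.01, 0.002], [0.002, -0.0, -1.0]]
force: [-0.6, -0.2, 0.2]
opening: 0.0427
```

>>> jog_arm(
  deltas=[0, 0, 0, 0, 0, 0, 0, 0, 0, 0, 0, 0, 0, 0, 0, 0, 0, 0, 0, 0, 0, 0, 0, 0, 0, 0, 0, 0, 0, 0, 0, 0, 0, 0, 0, 0],
  gripper=0,
)

```text
time: 13.8
tcp_pos: [0.4352, 0.0669, 0.0742]
tcp_rot: [[-0.01, 1.0, 0.002], [1.0, 0.01, 0.002], [0.002, 0.002, -1.0]]
force: [-2.2, 2.2, 11.2]
opening: 0.0193
```

>>> jog_arm(
  deltas=[0, 0, 4, 0, 0, 0, 0, 0, 8, 0, 0, 0, 0, 0, 11, 0, 0, 0, 4, -1.5, 11, 0, 0, -8, 8, -3, 11, 0, 0, -16, 12, -4.5, 11, 0, 0, -24, 14.5, -5.4, 11, 0, 0, -32, 14.5, -5.4, 11, 0, 0, -40, 14.5, -5.4, 11, 0, 0, -48, 14.5, -5.4, 11, 0, 0, -56, 14.5, -5.4, 11, 0, 0, -64, 14.5, -5.4, 11, 0, 0, -72],
)

```text
time: 15.0
tcp_pos: [0.5801, 0.0129, 0.1849]
tcp_rot: [[0.95, 0.313, 0.003], [0.313, -0.95, -0.001], [0.003, 0.002, -1.0]]
force: [-0.1, -0.3, -1.2]
opening: 0.0191
```

>>> jog_arm(
  deltas=[0, 0, -1, 0, 0, -2, 0, 0, -1, 0, 0, -2, 0, 0, -1, 0, 0, -2],
)

```text
time: 15.3
tcp_pos: [0.58, 0.013, 0.1754]
tcp_rot: [[0.96, 0.281, 0.004], [0.281, -0.96, -0.001], [0.003, 0.002, -1.0]]
force: [0.3, -0.5, -1.9]
opening: 0.0192
```

```bash
python3 look.py g; python3 - <<'E'
from h import *
import pickle
np.set_printoptions(precision=1,suppress=True)
# steel blade: find low-saturation grey pixels near predicted tip
s=pickle.load(open('g.pkl','rb'));T=s['tcp_pos'];R=s['tcp_rot'];k=T-.003*R[:,0];z=T[2]-.0542
yaw=np.arctan2(R[1,0],R[0,0])
for c in('scene','side'):
    C=cam(c);P=proj(C,place((k[0],k[1],yaw),[(-.017,0,z),(.017,0,z),(-.017,0,z+.02),(.017,0,z+.02)]));print(c,P.tolist())
    im=cv2.imread(f'pics/g_{c}.png').astype(int);sat=im.max(2)-im.min(2);m=(sat<22)&(im.mean(2)>95)
    u0,v0=P[:2].mean(0).astype(int)
    for v in range(v0-12,v0+7,2): print(v,u0-20,''.join('#' if x else '.' for x in m[v,u0-20:u0+20]))
E
```

```text
15.3 [0.58   0.013  0.1754] 16.33 [ 0.3 -0.5 -1.9] 0.019238058125436122
scene [[324.17661615445365, 188.67722712663385], [334.9162550517515, 197.06690609479182], [324.15295975690054, 181.88319852821837], [335.0926656395739, 190.26943322038892]]
180 309 ...........##.############..............
182 309 .........##.###############.............
184 309 .........##.#.#############.##..........
186 309 .........###.####################.......
188 309 ..........##..###############...........
190 309 ............#...#.########..............
192 309 ............#.....##.#####..............
194 309 ##...........#.#.....####...............
196 309 .............#...#......#...............
198 309 .............##.....#.....#.............
side [[329.3863586268332, 195.8223958551984], [342.53874696970166, 191.77298973814726], [329.47856262615545, 188.15324941831568], [342.79567639190174, 184.1696700218566]]
181 315 ..............##############............
183 315 ..............##############............
185 315 ...............#############............
187 315 ...............#############............
189 315 ...............#############............
191 315 ...............############.............
193 315 ...............########.................
195 315 ................#.......................
197 315 ........................................
199 315 ........................#......#........
```

>>> jog_arm(
  deltas=[0, 0, -2, 0, 0, 0, 0, 0, -3, 0, 0, 0, 0, 0, -3.6, 0, 0, 0, 0, 0, -4.2, 0, 0, 0, 0, 0, -4.7, 0, 0, 0, 0, 0, -4.7, 0, 0, 0],
)

```text
time: 16.05
tcp_pos: [0.58, 0.013, 0.128]
tcp_rot: [[0.96, 0.281, 0.003], [0.281, -0.96, -0.001], [0.003, 0.002, -1.0]]
force: [-0.2, 0.1, -0.4]
opening: 0.0192
```

>>> jog_arm(
  deltas=[-0.01, 0.03, 0, 0, 0, 6, -0.02, 0.06, 0, 0, 0, 12, -0.03, 0.1, 0, 0, 0, 18, -0.04, 0.14, 0, 0, 0, 24, -0.07, 0.24, 0, 0, 0, 30, -0.11, 0.38, 0, 0, 0, 36, -0.15, 0.53, 0, 0, 0, 42, -0.19, 0.65, 0, 0, 0, 48],
)

```text
time: 16.85
tcp_pos: [0.5771, 0.0202, 0.128]
tcp_rot: [[0.431, 0.903, 0.001], [0.902, -0.431, 0.003], [0.003, -0.0, -1.0]]
force: [-4.3, 3.5, -1.7]
opening: 0.0192
```

```bash
cat > blue.py <<'E'
import sys
from h import *
n=sys.argv[1]
for c,r in(('scene',(170,245,290,365)),('side',(185,245,310,365))):
    im=cv2.imread(f'pics/{n}_{c}.png');h=cv2.cvtColor(im,cv2.COLOR_BGR2HSV)
    m=(cv2.inRange(h,(85,50,60),(108,255,255))>0)[r[0]:r[1],r[2]:r[3]]
    ys,xs=np.nonzero(m);g=lambda f:(lambda i:(int(xs[i]+r[2]),int(ys[i]+r[0])))(np.argmax(f))
    print(c,len(xs),'R',g(xs*100-ys),'L',g(-xs*100-ys),'T',g(-ys*100+xs),'B',g(ys*100-xs))
E
python3 look.py i; python3 blue.py i
```

```text
16.85 [0.5771 0.0202 0.128 ] 64.49 [-4.3  3.5 -1.7] 0.01922680506559207
scene 26 R (349, 210) L (332, 208) T (339, 202) B (339, 210)
side 219 R (346, 198) L (317, 207) T (341, 191) B (318, 236)
```

>>> jog_arm(
  deltas=[-0.06, 0.2, 0, 0, 0, 3, -0.1, 0.33, 0, 0, 0, 8, -0.13, 0.45, 0, 0, 0, 13, -0.16, 0.53, 0, 0, 0, 18, -0.18, 0.6, 0, 0, 0, 24, -0.18, 0.6, 0, 0, 0, 24],
)

```text
time: 17.6
tcp_pos: [0.5763, 0.0259, 0.1285]
tcp_rot: [[0.032, 0.999, 0.002], [0.999, -0.032, 0.003], [0.003, 0.002, -1.0]]
force: [1.6, -2.3, -4.9]
opening: 0.0191
```

```bash
python3 look.py j; python3 blue.py j
```

```text
17.6 [0.5763 0.0259 0.1285] 88.15 [ 1.6 -2.3 -4.9] 0.019132462703765313
scene 24 R (349, 207) L (333, 207) T (341, 201) B (334, 208)
side 257 R (343, 200) L (314, 207) T (343, 200) B (316, 236)
```

```bash
python3 - <<'E'
import cv2,numpy as np
f=lambda n,r0,r1,c0,c1,k:cv2.resize(cv2.imread(f'pics/j_{n}.png')[r0:r1,c0:c1],None,fx=k,fy=k,interpolation=cv2.INTER_CUBIC)
a=f('scene',165,248,290,357,6)[:,:400];b=f('side',165,248,307,374,6)[:,:400];cv2.imwrite('pics/c9.png',np.hstack([a,b]))
E
```

```text
(no output)
```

View pics/c9.png

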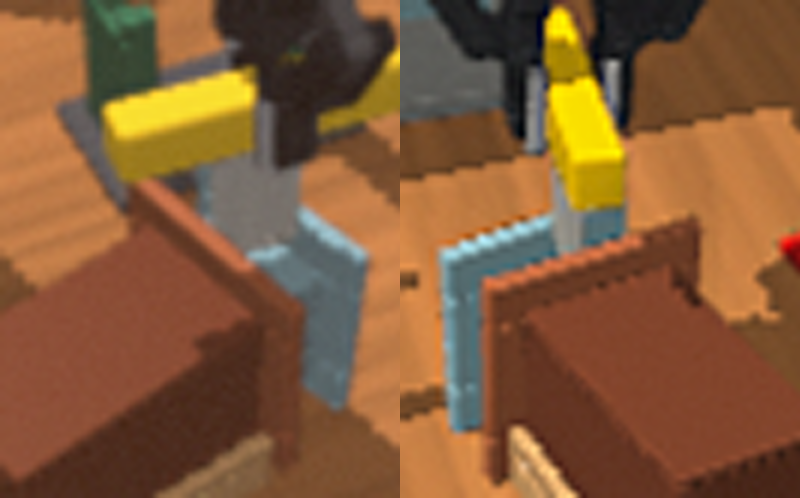

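The bar is level this time and the blade stands crosswise. In the scene crop the brown front edge is at (303,310) and the blue rim's right edge at (360,260), a gap of about 29 mm. I'll nudge the freed pot 5 mm further, untwist and take the key back.

>>> jog_arm(
  deltas=[-0.03, 0.1, 0, 0, 0, 0, -0.06, 0.2, 0, 0, 0, 0, -0.09, 0.3, 0, 0, 0, 0, -0.12, 0.4, 0, 0, 0, 0, -0.15, 0.5, 0, 0, 0, 0, -0.15, 0.5, 0, 0, 0, 0],
)

```text
time: 18.35
tcp_pos: [0.5742, 0.0313, 0.1284]
tcp_rot: [[0.034, 0.999, 0.0], [0.999, -0.034, 0.003], [0.003, 0.0, -1.0]]
force: [-0.9, -3.9, -3.1]
opening: 0.0191
```

```bash
python3 look.py k; python3 blue.py k
```

```text
18.35 [0.5742 0.0313 0.1284] 88.05 [-0.9 -3.9 -3.1] 0.019127299995714716
scene 37 R (351, 206) L (334, 206) T (343, 200) B (349, 220)
side 260 R (342, 198) L (313, 206) T (342, 198) B (315, 235)
```

>>> jog_arm(
  deltas=[0.04, -0.15, 0, 0, 0, -8, 0.08, -0.3, 0, 0, 0, -16, 0.08, -0.3, 0, 0, 0, -24, 0.08, -0.3, 0, 0, 0, -30, 0.08, -0.3, 3, 0, 0, -30, 0.08, -0.3, 6, 0, 0, -30, -2, 0.6, 8, 0, 0, -22, -6, 1.8, 8, 0, 0, -14, -10, 3, 8, 0, 0, -6, -13.7, 3.5, 7, 0, 0, 2.6, -13.7, 3.5, 7, 0, 0, 2.6, -13.7, 3.5, 7, 0, 0, 2.6],
)

```text
time: 19.7
tcp_pos: [0.4374, 0.0667, 0.199]
tcp_rot: [[-0.011, 1.0, 0.002], [1.0, 0.011, 0.004], [0.004, 0.002, -1.0]]
force: [0.8, 0.1, -1.6]
opening: 0.0192
```

```bash
python3 look.py l; python3 blue.py l; python3 - <<'E'
from h import *
import pickle
np.set_printoptions(precision=1,suppress=True)
s=pickle.load(open('l.pkl','rb'));T=s['tcp_pos'];R=s['tcp_rot'];k=T-.003*R[:,0];z=T[2]-.0542
yaw=np.arctan2(R[1,0],R[0,0])
for c in('scene','side'):
    C=cam(c);P=proj(C,place((k[0],k[1],yaw),[(-.017,0,z),(.017,0,z),(-.017,0,z+.02),(.017,0,z+.02)]));print(c,P.tolist())
    im=cv2.imread(f'pics/l_{c}.png').astype(int);sat=im.max(2)-im.min(2);m=(sat<25)&(im.mean(2)>80)
    u0,v0=P[:2].mean(0).astype(int)
    for v in range(v0-14,v0+9,2): print(v,u0-20,''.join('#' if x else '.' for x in m[v,u0-20:u0+20]))
E
```

```text
19.7 [0.4374 0.0667 0.199 ] 90.62 [ 0.8  0.1 -1.6] 0.01917499629322937
scene 153 R (350, 206) L (325, 189) T (326, 188) B (339, 211)
side 301 R (343, 197) L (314, 206) T (342, 196) B (315, 234)
scene [[316.85815679179115, 143.47384234382025], [329.81272072926606, 139.59941121233214], [316.71429919888385, 136.5024713912167], [329.8843594812129, 132.64430017438661]]
127 303 .............#############..............
129 303 ............##############..............
131 303 ............##############..............
133 303 ............##############..............
135 303 .............#############..............
137 303 .............#############..............
139 303 .............############...............
141 303 .............#######....................
143 303 ........................................
145 303 ........................................
147 303 ........................................
149 303 ........................................
side [[270.77441241504516, 184.0226533864398], [268.8252732178339, 176.33598392340448], [270.1112583409823, 176.160114435894], [268.1576029097872, 168.6128326032279]]
166 249 #################..........#############
168 249 #################.......################
170 249 ########################################
172 249 #################..#####################
174 249 ########################################
176 249 ########################.###############
178 249 ###################.####################
180 249 ########################################
182 249 ########################################
184 249 ########################################
186 249 #######################################.
188 249 #############.###########.......##......
```

The key is level in the grip, with the blade's bottom edge as predicted. Hanging it up.

>>> jog_arm(
  deltas=[0, 0, -4, 0, 0, 0, 0, 0, -7, 0, 0, 0, 0, 0, -9.5, 0, 0, 0, 0, 0, -11, 0, 0, 0, 0, 0, -12, 0, 0, 0, 0, 0, -12.6, 0, 0, 0, 0, 0, -12.6, 0, 0, 0],
)

```text
time: 20.55
tcp_pos: [0.4394, 0.0662, 0.0736]
tcp_rot: [[-0.009, 1.0, 0.003], [1.0, 0.009, 0.004], [0.004, 0.003, -1.0]]
force: [-3.0, -0.2, 6.6]
opening: 0.0191
```

>>> jog_arm(
  deltas=[0, 0, 0, 0, 0, 0, 0, 0, 0, 0, 0, 0, 0, 0, 0, 0, 0, 0, 0, 0, 0, 0, 0, 0, 0, 0, 0, 0, 0, 0],
  gripper=45,
)

```text
time: 21.05
tcp_pos: [0.4394, 0.0662, 0.0737]
tcp_rot: [[-0.009, 1.0, 0.003], [1.0, 0.009, 0.004], [0.004, 0.003, -1.0]]
force: [0.7, 0.1, 0.3]
opening: 0.0384
```

>>> jog_arm(
  deltas=[0, 0, 4, 0, 0, 0, 0, 0, 8, 0, 0, 0, 0, 0, 13, 0, 0, 0, 5, -3, 17, 0, 0, 7, 10, -6, 18.5, 0, 0, 14, 14.8, -10, 18.5, 0, 0, 15, 14.8, -10, 18.5, 0, 0, 15, 14.8, -10, 18.5, 0, 0, 15, 14.8, -10, 18.5, 0, 0, 15],
  gripper=100,
)

```text
time: 21.95
tcp_pos: [0.5873, -0.0341, 0.258]
tcp_rot: [[-0.267, 0.964, 0.001], [0.964, 0.267, 0.005], [0.004, 0.002, -1.0]]
force: [-0.3, 0.4, 0.2]
opening: 0.0852
```

```bash
python3 look.py m; python3 blue.py m; python3 - <<'E'
from h import *
import pickle
s=pickle.load(open('m.pkl','rb'));W=cam('wrist',s)
im=cv2.imread('pics/m_wrist.png')
h=cv2.cvtColor(im,cv2.COLOR_BGR2HSV)
m=cv2.inRange(h,(85,20,140),(110,120,255));k,l,st,ce=cv2.connectedComponentsWithStats(m)
for i in range(1,k):
    if st[i,4]>60: print('blue comp',st[i].tolist(),ce[i].round(1))
y=cv2.inRange(h,(24,200,150),(34,255,255));k,l2,st,ce=cv2.connectedComponentsWithStats(y)
for i in range(1,k):
    if st[i,4]>60: print('yellow comp',st[i].tolist(),ce[i].round(1), cv2.minAreaRect(np.argwhere(l2==i)[:,::-1].astype(np.float32)))
print('pred key top',proj(W,place((.437,.0635,1.579),[(.055*a,.01*b,.104) for a in(-1,1) for b in(-1,1)])).round(0).tolist())
cls=np.full(im.shape[:2],'.')
b,g,r=[im[...,i].astype(int) for i in range(3)]
cls[(b>r+15)]='b';cls[(r>b+40)&(r<140)&(g<90)]='d';cls[(r>150)&(g<150)&(r>2*b)&(g<r*.62)]='o'
u,v=proj(W,[(.575,.03,.087)])[0].astype(int)
for q in range(v-22,v+45,2): print(q,''.join(cls[q,u-48:u+50]))
print('u start',u-48)
E
```

```text
21.95 [ 0.5873 -0.0341  0.258 ] 105.47 [-0.3  0.4  0.2] 0.08517572321881388
scene 165 R (350, 205) L (325, 188) T (326, 188) B (339, 211)
side 299 R (343, 197) L (314, 206) T (342, 196) B (315, 234)
blue comp [284, 104, 79, 37, 1784] [324.2 121.5]
yellow comp [180, 0, 35, 108, 2171] [195.7  52. ] ((195.64817810058594, 52.266212463378906), (21.61766242980957, 108.48176574707031), 8.40337085723877)
pred key top [[196.0, 104.0], [175.0, 99.0], [214.0, -25.0], [191.0, -32.0]]
96 .....d...dd.....oo..o...o....o..............o........o......o..oooooo.o...ooooooo.oo.o.o.......o..
98 ......d..d........o..o.do..............o.....o...............oo.oo.o.....o..ooooooo.o.o.o.ooo.o...
100 .........dd..d.ooooo.o..do............o....o..oo.....o..o.o.o.o..o.o..o....oo..o..oo.o.o..ooo.....
102 .d.....d.d......oo..oo................o....o...o......ooo......ooo.o....oo.ooooo.oo..o.....o.o...o
104 .....d..d...d.oo.o.ooddo................ooo..oo...ooooooooooooooo...............b..o.o.....o...o..
106 .d...d.........oo.oo.....ooooooo..............bbbbbbbbbbbbbbbbbbbbbbbbbbbbbbbbbbbb.o.oooo...o.oo..
108 .d.
[... 2188 characters left out ...]
d.d...d..dd.dddd.d.ddd.d....dd.dddd...d.d..d.ddddddddddddddddddddddd..
152 .................ooooooooooooooooooooooooooooooooooooooooooooooooooooooooo.d.....d...dd.ddddd.d...
154 o.................oooooooooooooooooooooooooooooooooooooooooooooooooooooooodd....dd...d.dddddd.d...
156 ..............o....ooooooooooooooooooooooooooooooooo.ooooooooooooooooooooodd....d.....d.ddddd.....
158 ..................oooooooooooooooooooooooooo.ooooooooo.oooooooooooooooo.ood.....dd.dd.dddddd.o.o..
160 o.............o...oooooooooooooooooooooooooooooooooooooooooooooooooo.oooood.....d.d.ddddddd..o....
162 ..............o....ooooooooooooooooooooooooooooooooooo.oooooooooooooooooood.....d.dd.ddddd..o...d.
u start 281
```

```bash
python3 - <<'E'
from h import *
import pickle
np.set_printoptions(precision=4,suppress=True)
s=pickle.load(open('m.pkl','rb'));W=cam('wrist',s)
o=[(W,(285,141.5),(0,-.046,.094)),(W,(371,142),(0,.046,.094)),(W,(285.5,149.5),(.008,-.046,.094)),(W,(371,149.5),(.008,.046,.094))]
p,r=fit(o,(.584,.003,4.98));print('large mouth',p,np.degrees(p[2]),np.abs(r).mean())
for z in(.087,.083):
  o=[(W,(283.5,109),(0,-.041,z)),(W,(362.5,104.5),(0,.041,z)),(W,(284,115.5),(.008,-.041,z)),(W,(363,111),(.008,.041,z))]
  q,r=fit(o,(.58,.03,5));print(z,'small mouth',q,np.degrees(q[2]),np.abs(r).mean())
  d=(p-q)[:2];a=np.array([np.cos(q[2]),np.sin(q[2])]);print('gap',d@a-.008,'mid',q[:2]+a*(.008+(d@a-.008)/2))
for z in(.071,.067):print('body centre',ray(W,((301.5+346.8)/2,118),z),ray(W,((302.5+348)/2,139),z),'width',np.linalg.norm(ray(W,(301.5,128),z)-ray(W,(347.3,128),z)))
E
```

```text
large mouth [0.5799 0.0072 4.9784] 285.2422544016761 0.8954754448687865
0.087 small mouth [0.5653 0.0399 5.0369] 288.5934998857898 0.6842470016424524
gap 0.027547249956848617 mid [0.5723 0.0192]
0.083 small mouth [0.5653 0.0399 5.0364] 288.56692253257575 0.45990825377100997
gap 0.027626978086242406 mid [0.5722 0.0193]
body centre [0.5697 0.0286 0.071 ] [0.5769 0.0074 0.071 ] width 0.05002489844300188
body centre [0.5698 0.0285 0.067 ] [0.577  0.0071 0.067 ] width 0.050632641109075074
```

The gap is now about 27.5 mm, so the small pot is out 17 mm, past the release point, and the key is back in the rack. Before gripping the body I'll draw the small pot further out by its rim plate, with one finger in the gap and one in front.

>>> jog_arm(
  deltas=[-2, 3, 0, 0, 0, -8, -2.1, 6, 0, 0, 0, -16, -2.1, 7, 0, 0, 0, -24, -2.1, 7, 0, 0, 0, -32, -2.1, 7, 0, 0, 0, -40, -2.1, 7, 0, 0, 0, -48, -2.1, 7, -1, 0, 0, -56, -2.1, 7, -3, 0, 0, -64, -2.1, 7, -5, 0, 0, -72, -2.1, 7, -7, 0, 0, -80, -2.1, 7, -9, 0, 0, -87, -2.1, 7, -10, 0, 0, -87],
  gripper=30,
)

```text
time: 23.3
tcp_pos: [0.5645, 0.0375, 0.1573]
tcp_rot: [[0.948, 0.318, 0.003], [0.318, -0.948, -0.001], [0.002, 0.002, -1.0]]
force: [0.3, -0.3, -0.3]
opening: 0.0257
```

```bash
python3 look.py n
```

```text
23.3 [0.5645 0.0375 0.1573] 18.52 [ 0.3 -0.3 -0.3] 0.0257358035702362
```

>>> jog_arm(
  deltas=[0.2, -0.14, -3, 0, 0, 0, 0.2, -0.14, -5, 0, 0, 0, 0.2, -0.14, -6.5, 0, 0, 0, 0.2, -0.14, -7.5, 0, 0, 0, 0.2, -0.14, -8.1, 0, 0, 0, 0.2, -0.14, -8.1, 0, 0, 0],
)

```text
time: 24.05
tcp_pos: [0.5675, 0.0358, 0.0777]
tcp_rot: [[0.947, 0.323, 0.004], [0.323, -0.947, -0.001], [0.004, 0.002, -1.0]]
force: [0.2, 0.5, -0.1]
opening: 0.0253
```

>>> jog_arm(
  deltas=[0, 0, 0, 0, 0, 0, 0, 0, 0, 0, 0, 0, 0, 0, 0, 0, 0, 0, 0, 0, 0, 0, 0, 0, 0, 0, 0, 0, 0, 0],
  gripper=0,
)

```text
time: 24.55
tcp_pos: [0.5679, 0.036, 0.0785]
tcp_rot: [[0.947, 0.323, 0.005], [0.323, -0.947, -0.001], [0.005, 0.002, -1.0]]
force: [-1.3, 2.3, 6.6]
opening: 0.0059
```

>>> jog_arm(
  deltas=[-0.09, 0.29, 0, 0, 0, 0, -0.17, 0.57, 0, 0, 0, 0, -0.26, 0.86, 0, 0, 0, 0, -0.35, 1.15, 0, 0, 0, 0, -0.44, 1.44, 0, 0, 0, 0, -0.58, 1.9, 0, 0, 0, 0, -0.72, 2.4, 0, 0, 0, 0, -0.72, 2.4, 0, 0, 0, 0],
)

```text
time: 25.35
tcp_pos: [0.5604, 0.0609, 0.0785]
tcp_rot: [[0.946, 0.323, 0.005], [0.323, -0.946, -0.0], [0.005, 0.002, -1.0]]
force: [-0.5, 1.9, 1.5]
opening: 0.0058
```

```bash
python3 look.py o; python3 blue.py m; python3 blue.py o; python3 - <<'E'
from h import *
a=np.radians(288)
for c in('scene','side'):
  print(c,proj(cam(c),place((.5645-.0072,.04+.024,a),[(0,.041,.086),(0,-.041,.086),(0,-.041,.004)])).round(0).tolist(), 'large', proj(cam(c),place((.580,.0035,np.radians(285)),[(0,.046,.094),(0,-.046,.094),(0.118,-.032,.08),(0.118,.032,.08)])).round(1).tolist())
E
```

```text
25.35 [0.5604 0.0609 0.0785] 18.85 [-0.5  1.9  1.5] 0.005831892153780918
scene 165 R (350, 205) L (325, 188) T (326, 188) B (339, 211)
side 299 R (343, 197) L (314, 206) T (342, 196) B (315, 234)
scene 244 R (358, 201) L (327, 200) T (336, 193) B (355, 223)
side 453 R (338, 192) L (310, 201) T (338, 192) B (310, 228)
scene [[359.0, 201.0], [333.0, 182.0], [333.0, 206.0]] large [[340.6, 215.9], [313.0, 192.4], [273.8, 226.4], [292.1, 245.0]]
side [[337.0, 191.0], [307.0, 201.0], [308.0, 228.0]] large [[355.5, 200.5], [319.8, 211.4], [352.8, 245.1], [379.1, 235.8]]
```

```bash
python3 - <<'E'
from h import *
for c,r in(('scene',(215,262,262,320)),('side',(215,270,330,392))):
    a,b=[cv2.cvtColor(cv2.imread(f'pics/{n}_{c}.png'),cv2.COLOR_BGR2GRAY)[r[0]:r[1],r[2]:r[3]].astype(np.float32) for n in'mo']
    w=cv2.createHanningWindow(a.shape[::-1],cv2.CV_32F);print(c,cv2.phaseCorrelate(a,b,w), np.abs(a-b).mean())
    # brown top face mask extents
    for n in 'mo':
        im=cv2.imread(f'pics/{n}_{c}.png').astype(int);B,G,R=im[...,0],im[...,1],im[...,2]
        m=(R<150)&(R>50)&(G<.62*R)&(B<.55*R);m=m[r[0]:r[1],r[2]:r[3]];ys,xs=np.nonzero(m);print(n,len(xs),np.percentile(xs,[1,50,99])+r[2],np.percentile(ys,[1,50,99])+r[0])
E
```

```text
scene ((-0.07118296237480592, 0.017222501326173756), 0.9609630230400298) 1.6599413
m 1446 [278. 299. 319.] [215. 234. 256.]
o 1446 [278.45 299.   319.  ] [215. 234. 256.]
side ((-0.09094756687805727, 0.2101003558633714), 0.9549911265571912) 4.3407626
m 1834 [330. 353. 376.] [215. 238. 263.]
o 1900 [330. 354. 385.] [215. 237. 263.]
```

The small pot came 25 mm with the grip and the brown pot stayed put, so it is free. Next I'll regrip it across the body in the roughly 52 mm gap.

>>> jog_arm(
  deltas=[0, 0, 0, 0, 0, 0, 0, 0, 0, 0, 0, 0, 0, 0, 0, 0, 0, 0, 0, 0, 4, 0, 0, 0, 0, 0, 8, 0, 0, 0],
  gripper=30,
)

```text
time: 26.0
tcp_pos: [0.5601, 0.0601, 0.1589]
tcp_rot: [[0.947, 0.323, 0.003], [0.323, -0.947, -0.001], [0.003, 0.001, -1.0]]
force: [0.8, -0.2, 0.3]
opening: 0.0257
```

>>> jog_arm(
  deltas=[0, 0, 2, 0, 0, 8, 0, -1, 3, 0, 0, 16, 0.5, -2, 3, 0, 0, 24, 0.9, -3.2, 3, 0, 0, 32, 0.9, -3.2, 3, 0, 0, 40, 0.9, -3.2, 3, 0, 0, 48, 0.9, -3.2, 3, 0, 0, 56, 0.9, -3.2, 3, 0, 0, 64, 0.9, -3.2, 3, 0, 0, 72, 0.9, -3.2, 3, 0, 0, 80, 0.9, -3.2, 3, 0, 0, 88.5, 0.9, -3.2, 3, 0, 0, 88.5],
  gripper=100,
)

```text
time: 27.2
tcp_pos: [0.5691, 0.028, 0.1889]
tcp_rot: [[-0.3, 0.954, 0.001], [0.954, 0.3, 0.003], [0.002, 0.001, -1.0]]
force: [-0.3, 0.3, -0.3]
opening: 0.0852
```

```bash
python3 look.py p; python3 blue.py p; python3 - <<'E'
from h import *
import pickle
s=pickle.load(open('p.pkl','rb'));W=cam('wrist',s)
im=cv2.imread('pics/p_wrist.png');h=cv2.cvtColor(im,cv2.COLOR_BGR2HSV)
m=cv2.inRange(h,(85,20,120),(110,150,255));k,l,st,ce=cv2.connectedComponentsWithStats(m)
for i in range(1,k):
    if st[i,4]>150: print('blue comp',st[i].tolist(),ce[i].round(1))
i=1+np.argmax(st[1:,4]);M=l==i;x,y,w,hh,_=st[i]
for v in range(y,y+hh,4):
    xs=np.nonzero(M[v])[0]; print(v,xs.min(),xs.max(),len(xs), ray(W,(xs.min(),v),.07)[:2].round(4),ray(W,(xs.max()+1,v),.07)[:2].round(4))
E
```

```text
27.2 [0.5691 0.028  0.1889] 107.44 [-0.3  0.3 -0.3] 0.08523452561195494
scene 329 R (359, 201) L (328, 200) T (335, 184) B (355, 224)
side 491 R (338, 204) L (310, 201) T (337, 193) B (311, 230)
blue comp [277, 146, 96, 72, 4145] [325.7 179. ]
146 325 332 4 [0.5567 0.0681] [0.5634 0.0702]
150 277 372 96 [0.5173 0.0521] [0.5982 0.0775]
154 277 372 96 [0.5182 0.0487] [0.5995 0.0742]
158 278 352 74 [0.5199 0.0456] [0.5837 0.0655]
162 299 352 54 [0.5388 0.0477] [0.5848 0.0621]
166 298 352 55 [0.5389 0.044 ] [0.586  0.0587]
170 299 352 54 [0.5408 0.0407] [0.5872 0.0552]
174 299 352 54 [0.5418 0.0372] [0.5884 0.0518]
178 299 352 54 [0.5428 0.0337] [0.5896 0.0483]
182 299 352 54 [0.5438 0.0301] [0.5908 0.0448]
186 299 352 54 [0.5449 0.0265] [0.592  0.0412]
190 300 352 53 [0.5468 0.0231] [0.5932 0.0376]
194 300 352 53 [0.5478 0.0195] [0.5945 0.034 ]
198 300 352 53 [0.5489 0.0158] [0.5957 0.0304]
202 300 352 53 [0.55  0.012] [0.597  0.0267]
206 300 353 54 [0.5511 0.0083] [0.5991 0.0233]
210 300 352 53 [0.5521 0.0045] [0.5995 0.0193]
214 301 353 53 [0.5541 0.001 ] [0.6017 0.0159]
```

>>> jog_arm(
  deltas=[0.1, 0, -4, 0, 0, 0, 0.1, 0, -8, 0, 0, 0, 0.1, 0, -11, 0, 0, 0, 0.1, 0, -13.5, 0, 0, 0, 0.1, 0, -15.2, 0, 0, 0, 0.1, 0, -16, 0, 0, 0, 0.1, 0, -16, 0, 0, 0],
)

```text
time: 28.05
tcp_pos: [0.5697, 0.028, 0.0282]
tcp_rot: [[-0.292, 0.956, -0.001], [0.956, 0.292, 0.003], [0.003, 0.0, -1.0]]
force: [-0.8, -1.3, 0.3]
opening: 0.0855
```

>>> jog_arm(
  deltas=[0, 0, 0, 0, 0, 0, 0, 0, 0, 0, 0, 0, 0, 0, 0, 0, 0, 0, 0, 0, 0, 0, 0, 0, 0, 0, 0, 0, 0, 0],
  gripper=0,
)

```text
time: 28.55
tcp_pos: [0.5705, 0.0281, 0.0294]
tcp_rot: [[-0.292, 0.956, 0.001], [0.956, 0.292, 0.003], [0.002, 0.002, -1.0]]
force: [-0.8, -0.0, 6.4]
opening: 0.0497
```

>>> jog_arm(
  deltas=[-0.3, 0.95, 0.1, 0, 0, 0, -0.6, 1.9, 0.1, 0, 0, 0, -0.9, 2.86, 0.1, 0, 0, 0, -1.2, 3.8, 0.15, 0, 0, 0, -1.5, 4.8, 0.2, 0, 0, 0, -1.8, 5.7, 0.3, 0, 0, 0, -1.8, 5.9, 2, 0, 0, 0, -1.8, 5.9, 5, 0, 0, 0, -1.8, 5.9, 8, 0, 0, 0, -1.8, 5.9, 8, 0, 0, 0],
)

```text
time: 29.55
tcp_pos: [0.5539, 0.0879, 0.1125]
tcp_rot: [[-0.292, 0.956, 0.007], [0.956, 0.292, 0.004], [0.001, 0.007, -1.0]]
force: [2.2, -1.2, -8.7]
opening: 0.0489
```

```bash
python3 look.py q; python3 - <<'E'
from h import *
import pickle
s=pickle.load(open('q.pkl','rb'));W=cam('wrist',s)
im=cv2.imread('pics/q_wrist.png');h=cv2.cvtColor(im,cv2.COLOR_BGR2HSV)
m=cv2.inRange(h,(85,20,120),(110,150,255));k,l,st,ce=cv2.connectedComponentsWithStats(m)
for i in range(1,k):
    if st[i,4]>150: print('blue comp',st[i].tolist(),ce[i].round(1))
# visible extents of the pot in tool frame: x at rim front/back
R=s['tcp_rot'];T=s['tcp_pos'];i=1+np.argmax(st[1:,4]);M=l==i;x,y,w,hh,_=st[i]
for v in range(y,y+hh,3):
    xs=np.nonzero(M[v])[0];P=[R.T@(ray(W,(u,v),T[2]+zz)-T) for u in(xs.min(),xs.max()+1) for zz in(.043,.06)]
    print(v,xs.min(),xs.max(),len(xs),[p[:2].round(4).tolist() for p in P])
# large pot position in the scene/side vs earlier
for c,r in(('scene',(215,262,262,320)),('side',(215,270,330,392))):
    a,b=[cv2.cvtColor(cv2.imread(f'pics/{n}_{c}.png'),cv2.COLOR_BGR2GRAY)[r[0]:r[1],r[2]:r[3]].astype(np.float32) for n in'mq']
    w=cv2.createHanningWindow(a.shape[::-1],cv2.CV_32F);print(c,cv2.phaseCorrelate(a,b,w))
E
```

```text
29.55 [0.5539 0.0879 0.1125] 106.99 [ 2.2 -1.2 -8.7] 0.04893800561375987
blue comp [242, 168, 191, 36, 3461] [331.2 185. ]
blue comp [215, 192, 52, 12, 210] [239.3 201.2]
blue comp [192, 204, 264, 136, 16768] [323.5 270.8]
204 212 212 1 [[0.0392, -0.0405], [0.0445, -0.0337], [0.0392, -0.0401], [0.0445, -0.0334]]
207 210 210 1 [[0.0381, -0.0413], [0.0436, -0.0344], [0.0381, -0.0409], [0.0436, -0.0341]]
210 206 207 2 [[0.037, -0.0428], [0.0426, -0.0357], [0.037, -0.0421], [0.0426, -0.0351]]
213 204 205 2 [[0.0358, -0.0437], [0.0417, -0.0363], [0.0358, -0.0429], [0.0417, -0.0358]]
216 202 202 1 [[0.0347, -0.0445], [0.0408, -0.037], [0.0347, -0.0441], [0.0408, -0.0367]]
219 199 200 2 [[0.0336, -0.0457], [0.0398, -0.038], [0.0336, -0.045], [0.0398, -0.0374]]
222 196 324 5 [[0.0324, -0.0469], [0.0389, -0.039], [0.0323, -0.0006], [0.0388, -0.0007]]
225 194 452 259 [[0.0313, -0.0478], [0.038, -0.0397], [0.0309, 0.0458], [0.0376, 0.0377]]
228 192 454 263 [[0.0301, -0.0486], [0.037, -0.0405], [0.0297, 0.0466], [0.0367, 0.0384]]
231 192 455 264 [[0.029, -0.0488], [0.036, -0.0406], [0.0286, 0.04
[... 2723 characters left out ...]
 0.0182]]
324 266 381 116 [[-0.0112, -0.0243], [0.0027, -0.0203], [-0.0116, 0.0223], [0.0024, 0.0183]]
327 267 380 114 [[-0.0127, -0.0239], [0.0015, -0.02], [-0.013, 0.022], [0.0012, 0.018]]
330 267 380 114 [[-0.0141, -0.024], [0.0003, -0.0201], [-0.0145, 0.0221], [0.0, 0.0181]]
333 267 380 114 [[-0.0156, -0.0241], [-0.0009, -0.0202], [-0.0159, 0.0221], [-0.0012, 0.0182]]
336 268 379 45 [[-0.017, -0.0238], [-0.0021, -0.0199], [-0.0174, 0.0218], [-0.0024, 0.0179]]
339 318 328 11 [[-0.0187, -0.0035], [-0.0034, -0.0031], [-0.0187, 0.001], [-0.0035, 0.0007]]
scene ((2.604074061588342, -1.2438708670072707), 0.17750559283627404)
side ((-1.5879472610534506, -2.3293912523149203), 0.1266080006957054)
```

```bash
python3 - <<'E'
from h import *
print(ctrl.sense()['force'],ctrl.sense()['ft_torque'])
im=cv2.imread('pics/q_scene.png');S=cv2.imread('pics/q_side.png')
def cls(im):
    h=cv2.cvtColor(im,cv2.COLOR_BGR2HSV).astype(int);b,g,r=[im[...,i].astype(int) for i in range(3)]
    o=np.full(im.shape[:2],'.');H,s,v=h[...,0],h[...,1],h[...,2]
    o[(H>85)&(H<110)&(s>50)&(v>60)]='b'
    o[(b>.42*r)&(g<.58*r)&(r>35)&(r<185)&(H<12)]='d'
    o[(r>130)&(g<.25*r)]='R'; o[(s<40)]='g'; o[(v<45)]='k'; o[(H>22)&(H<34)&(s>190)]='y'; o[(H>12)&(H<24)&(s<110)&(r>120)]='w'
    return o
for n,im,(r0,r1,c0,c1) in(('scene',im,(150,270,255,375)),('side',S,(150,275,290,400))):
    o=cls(im);print(n,c0)
    for v in range(r0,r1,3):print(v,''.join(o[v,c0:c1:1]))
E
```

```text
[-0.81690753 -0.25438018 -9.47492338] [ 0.54943316  0.23715373 -0.02240229]
scene 255
150 ..............................................................yyyyyyyyyy.yyyyyy..k........kkk....k..k........k.......ggg
153 .................................................................yyyyyyyyyyyyyyyy.......k.kkk......kkkk....k.kk..kkk.ggg
156 ...........................................................yyyyyyyyyyyyyyyy..yyy.....................gk....kg.......g.gg
159 ..................................................yyyyyyyyyyyyyyyyy.........y..y.y.y.......k.g....bbbbgk...g.........gg.
162 ...............................................yyyyyyyyyy.y..........yyyy..............ggg...b..bb....ggk..k......k..k..
165 ................................................yy.............yy.......wg............bbbbbb.....bb.b....g.k..gbbg......
168 ...............RRRR...........................................wggg...............bbbbbbbbbbbbbb..........gg..k......k..k
171 .............................................................wwggggg.............gbbbbbbbbbbbbbbbb..bbb.b.gg..k.k.kk...k
174 ..........
[... 8124 characters left out ...]
..........
258 ..............................................................................................................
261 ..............................................................................................................
264 ..............................................................................................................
267 ......R.......................................................................................................
270 ..RRRRR.......................................................................................................
273 R.RRRRR.......................................................................................................
```

```bash
python3 - <<'E'
from h import *
for n,rows,cols in(('side',range(160,270,10),range(300,396,8)),('scene',range(170,262,8),range(266,362,8))):
  for k in'mq':
    im=cv2.blur(cv2.imread(f'pics/{k}_{n}.png'),(3,3));print(n,k,'cols',cols[0],cols[-1])
    for v in rows:print(v,' '.join('%3d/%3d/%3d'%tuple(im[v,u][::-1]) for u in cols))
E
```

```text
side m cols 300 388
160 155/155/148  93/117/121  81/103/107  94/ 94/ 90 123/ 79/ 43 119/ 76/ 42 115/ 74/ 40 189/121/ 64 180/115/ 62 146/ 93/ 50 115/ 74/ 41  72/ 43/ 25
170 110/110/106  92/ 91/ 87  93/ 93/ 89  94/ 94/ 90  94/ 95/ 91 116/ 74/ 41 118/ 75/ 41 115/ 74/ 40 112/ 71/ 38 111/ 71/ 38 107/ 69/ 37 109/ 70/ 38
180  93/ 92/ 88  92/ 92/ 88  92/ 91/ 88  90/ 91/ 87  88/ 86/ 81 119/ 77/ 44 109/ 70/ 38 117/ 75/ 41 117/ 75/ 41 110/ 70/ 38 112/ 11/ 10 125/ 36/ 23
190 117/ 75/ 41 111/ 71/ 38 107/ 68/ 37 115/ 74/ 40 112/ 72/ 39 139/ 88/ 48 162/103/ 55 182/116/ 63 196/125/ 67 117/ 75/ 41 115/ 14/ 12 127/ 16/ 13
200 180/115/ 62 201/128/ 69 193/124/ 66 184/118/ 64 148/179/181  83/106/110 203/130/ 70 185/115/ 64 198/126/ 68 107/ 68/ 37 126/ 16/ 13 127/ 16/ 15
210 180/115/ 62 166/106/ 57  84/108/112 180/105/ 70 114/ 63/ 39 104/ 57/ 37 129/ 68/ 44 165/103/ 56 202/128/ 70 168/101/ 55 153/ 19/ 15 159/ 18/ 15
220 118/ 75/ 41 118/ 75/ 41  85/109/113 108/ 60/ 38 132/ 68/ 44 131/ 69/ 44 130/ 68/ 43 131/ 69/ 44 157/ 98/ 53 196/126/ 68 192/121/ 65 228/ 26/ 19
230 112/ 72/ 39 116/ 74/ 41  86/112/116 105/
[... 5089 characters left out ...]
 202/130/ 76 209/156/104 105/ 74/ 48  77/ 44/ 29  77/ 45/ 31 156/ 99/ 59 193/125/ 74 182/118/ 70 178/115/ 67
234 190/122/ 71 206/132/ 78 225/161/102 137/101/ 68 217/165/111 228/176/118 202/153/102 156/111/ 75 181/117/ 69 194/125/ 74 181/117/ 69 120/ 77/ 46
242 203/131/ 76 202/129/ 76 191/144/ 97 231/179/120 230/178/119 236/186/125 149/111/ 74 152/113/ 76 131/ 97/ 66 122/ 79/ 48 123/ 80/ 47 123/ 79/ 48
250 199/128/ 75 191/123/ 72 148/107/ 70 234/183/123 235/185/124 241/193/129 147/109/ 74 125/ 93/ 63 119/ 77/ 46 118/ 77/ 46 121/ 78/ 46 125/ 80/ 48
258 185/119/ 70 192/124/ 73 187/120/ 70 191/144/ 96 231/178/120 123/ 91/ 61 116/ 79/ 50 117/ 76/ 46 125/ 81/ 49 126/ 82/ 50 124/ 80/ 48 123/ 79/ 48
```

The wrist force of 9.5 N and the pictures show that the large pot came along: the pots bound together and both are now lifted. I'll measure where the large pot is relative to the small one, with a silhouette fit.

```bash
cat > sil.py <<'E'
from h import *
from scipy.spatial.transform import Rotation as Ro
from scipy.optimize import minimize
def box(x0,x1,h):return np.array([(x,y,z) for x in(x0,x1) for y in(-h,h) for z in(-h,h)])
PARTS={'large':[box(0,.008,.046),box(.008,.118,.032)],'small':[box(0,.008,.041),box(.008,.1,.025)]}
def masks(im):
    f=cv2.blur(im,(2,2)).astype(float);b,g,r=f[...,0],f[...,1],f[...,2];h=cv2.cvtColor(im,cv2.COLOR_BGR2HSV)
    blue=cv2.inRange(h,(85,45,50),(108,255,255))>0
    brown=(g/r<.595)&(g/r>.42)&(r>45)
    dark=(r<62)&(abs(r-b)<14)
    return {'large':brown,'small':blue},dark
def hulls(kind,p,c):
    # p: x,y,z of mouth centre, yaw of axis, pitch (base down +)
    R=Ro.from_euler('ZY',[p[3],p[4]]).as_matrix()
    return [cv2.convexHull(proj(c,P@R.T+p[:3]).astype(np.float32)) for P in PARTS[kind]]
def fitsil(kind,p0,imgs,free=(1,1,1,1,1),crop=None,show=False):
    D=[]
    for n,im in imgs:
        c=cam(n);m,dark=masks(im);other=m['small' if kind=='large' else 'large']
        D.append((c,m[kind].astype(np.float32),(dark|other)))
    K=3;free=np.array(free,bool);p0=np.array(p0,float);sc=np.array([.01,.01,.01,.08,.08])
    def cost(q):
        p=p0.copy();p[free]+=q*sc[free];t=0
        for c,m,ign in D:
            H=hulls(kind,p,c);a=np.vstack(H)[:,0];x0,y0=np.floor(a.min(0)).astype(int)-8;x1,y1=np.ceil(a.max(0)).astype(int)+9
            x0,y0=max(x0,0),max(y0,0)
            r=np.zeros(((y1-y0)*K,(x1-x0)*K),np.uint8)
            for h in H: cv2.fillConvexPoly(r,np.round(((h[:,0]-[x0,y0]+.5)*K-.5)*16).astype(np.int32),1,shift=4)
            r=cv2.resize(r.astype(np.float32),(x1-x0,y1-y0),interpolation=cv2.INTER_AREA)
            mm=m[y0:y1,x0:x1];r=r[:mm.shape[0],:mm.shape[1]];w=~ign[y0:y1,x0:x1]
            # ignored pixels count only lightly outside the mask
            t+=(np.abs(r-mm)*w).sum()
        return t
    best=None
    n=free.sum()
    for s in(1,-1):
        S=np.vstack([np.zeros(n),s*np.eye(n)])
        r=minimize(cost,np.zeros(n),method='Nelder-Mead',options=dict(initial_simplex=S,maxiter=500,xatol=.01,fatol=.2))
        r=minimize(cost,r.x,method='Nelder-Mead',options=dict(initial_simplex=r.x+.4*S,maxiter=400,xatol=.01,fatol=.2))
        if best is None or r.fun<best.fun:best=r
    p=p0.copy();p[free]+=best.x*sc[free];return p,best.fun,cost(np.zeros(n))
def load(k):return [(n,cv2.imread(f'pics/{k}_{n}.png')) for n in('scene','side')]
E
python3 - <<'E'
from sil import *
np.set_printoptions(precision=4,suppress=True)
A=np.radians
print('m large',fitsil('large',(.580,.004,.048,A(285),0),load('m'),(1,1,0,1,0)))
print('o large',fitsil('large',(.580,.004,.048,A(285),0),load('o'),(1,1,0,1,0)))
print('q large',fitsil('large',(.562,.06,.125,A(287),0),load('q')))
print('q small',fitsil('small',(.54,.124,.125,A(287),0),load('q')))
print('m small',fitsil('small',(.5653,.04,.044,A(288),0),load('m')))
E
```

```text
m large (array([0.5835, 0.009 , 0.048 , 4.9383, 0.    ]), np.float64(637.5555419921875), np.float32(755.7778))
o large (array([0.5805, 0.0106, 0.048 , 4.9648, 0.    ]), np.float64(611.3333740234375), np.float32(751.11115))
q large (array([0.572 , 0.0564, 0.1122, 4.9284, 0.2559]), np.float64(1821.8890380859375), np.float32(3254.0))
q small (array([0.5405, 0.1288, 0.1312, 4.9898, 0.0697]), np.float64(864.7777099609375), np.float32(957.44446))
m small (array([ 0.5663,  0.0363,  0.0491,  5.0325, -0.0048]), np.float64(494.4444580078125), np.float32(532.44446))
```

The large pot hangs on the last ~27 mm of the small one, wedged and tilted. I'll lower it straight back down onto the cradle, then draw the small pot off level, along the large pot's axis.

>>> jog_arm(
  deltas=[0, 0, -2.5, 0, 0, 0, 0, 0, -4.5, 0, 0, 0, 0, 0, -6, 0, 0, 0, 0, 0, -7, 0, 0, 0, 0, 0, -7.7, 0, 0, 0, 0, 0, -8.1, 0, 0, 0, 0, 0, -8.1, 0, 0, 0],
)

```text
time: 30.4
tcp_pos: [0.552, 0.0882, 0.0279]
tcp_rot: [[-0.292, 0.956, 0.0], [0.956, 0.292, 0.004], [0.004, 0.001, -1.0]]
force: [-3.9, 5.8, 10.2]
opening: 0.0491
```

```bash
python3 look.py r; python3 - <<'E'
from sil import *
np.set_printoptions(precision=4,suppress=True)
A=np.radians
print(ctrl.sense()['ft_torque'])
print('r large',fitsil('large',(.570,.055,.048,A(284),0),load('r')))
print('r large level',fitsil('large',(.570,.055,.048,A(284),0),load('r'),(1,1,0,1,0)))
print('r small',fitsil('small',(.54,.124,.046,A(287),0),load('r')))
E
```

```text
30.4 [0.552  0.0882 0.0279] 106.97 [-3.9  5.8 10.2] 0.049124905193767214
[ 0.9488  0.5605 -0.0133]
r large (array([ 0.5596,  0.0627,  0.0428,  5.042 , -0.0712]), np.float64(419.33331298828125), np.float32(1031.0))
r large level (array([0.5594, 0.0639, 0.048 , 5.0517, 0.    ]), np.float64(439.66668701171875), np.float32(1031.0))
r small (array([0.5418, 0.1135, 0.055 , 5.0922, 0.1371]), np.float64(263.8888854980469), np.float32(322.77777))
```

>>> jog_arm(
  deltas=[0, 0, 0.1, 0, 0, 0, 0, 0, 0.1, 0, 0, 0, 0, 0, 0.1, 0, 0, 0, 0, 0, 0.1, 0, 0, 0, 0, 0, 4, 0, 0, 0, 0, 0, 8, 0, 0, 0, 0, 0, 13, 0, 0, 0, -1, -3, 17, 0, 0, 0, 0, -5.5, 19, 0, 0, 0, 0, -5.5, 20, 0, 0, 0, 0, -5.5, 20, 0, 0, 0],
  gripper=100,
)

```text
time: 31.65
tcp_pos: [0.5525, 0.0329, 0.2289]
tcp_rot: [[-0.291, 0.957, 0.002], [0.957, 0.291, 0.004], [0.003, 0.004, -1.0]]
force: [0.7, 0.7, -0.0]
opening: 0.0857
```

```bash
python3 look.py s; python3 - <<'E'
from sil import *
import pickle
np.set_printoptions(precision=4,suppress=True)
A=np.radians
print('large level',fitsil('large',(.56,.063,.048,A(287),0),load('s'),(1,1,0,1,0)))
print('small',fitsil('small',(.5418,.1135,.046,A(288),0),load('s')))
s=pickle.load(open('s.pkl','rb'));W=cam('wrist',s)
im=cv2.imread('pics/s_wrist.png')
b,g,r=[im[...,i].astype(int) for i in range(3)]
cls=np.full(im.shape[:2],'.');cls[b>r+15]='b';cls[(g<.595*r)&(g>.42*r)&(r>150)]='o';cls[(g<.595*r)&(g>.42*r)&(r<=150)&(r>40)]='d'
u,v=proj(W,[(.555,.08,.087)])[0].astype(int)
print('u start',u-60)
for q in range(v-45,v+45,2): print(q,''.join(cls[q,u-60:u+60]))
E
```

```text
31.65 [0.5525 0.0329 0.2289] 106.9 [ 0.7  0.7 -0. ] 0.08565590078998699
large level (array([0.5609, 0.0645, 0.048 , 5.0341, 0.    ]), np.float64(531.6666259765625), np.float32(587.44446))
small (array([0.5402, 0.123 , 0.0452, 5.007 , 0.0266]), np.float64(553.5555419921875), np.float32(723.8889))
u start 281
95 .............o.o......................................................................b.............bb..........o.......
97 ....................bbb...bb.bbbb.bbbbbbbbbbbbbbbbbbbbbbbbbbbbbbbbbbbbbbbbbbbbbbbbbbb.....bb..bbbb....d.....d.d........d
99 ......................bbb...b.bb..bbbbbbbbbbbbbbbbbbbbbbbbbbbbbbbbbbbbbbbbbbbbbbbbbbbb.......b....d.....................
101 ..................................bbbbbbbbbbbbbbbbbbbbbbbbbbbbbbbbbbbbbbbbbbbbbbbbbbbbbbbb..............d...............
103 .........................o.......d.bbbbbbbbbbbbbbbbbbbbbbbbbbbbbbbbbbbbbbbbbbbbbbbbbb.o........................d.......d
105 ...................d.............d.bbbbbbbbbbbbbbbbbbbbbbbbbbbbbbbbbbbbbbbbbbbbbbbbbb.d...............d...............d.
107 ...............o.................d.bbbbb
[... 4130 characters left out ...]
oooooooooooooooooooooooooooooooooooooooooooodd.....d..o..d....d..d.d......d
175 ...o.......................oooooooooooooooooooooooooooooooooooooooooooooooooooooooooooooodd........ddd....d.d.....d.d.dd
177 ...........................oooooooooooooooooooooooooooooooooooooooooooooooooooooooooooooodddd...d......ddd.d.o.ddddd.d.d
179 ...........................ooooooooooooooooooooooooooooooooooooooooooooooooooooooooooooooddd...d.dddd..dd.dd.dd..d.dd.dd
181 ............................ooooooooooooooooooooooooooooooooooooooooooooooooooooooooooooodddd....d...d..ddddo...dddddddd
183 ............................oooooooooooooooooooooooooooooooooooooooooooooooooooooooooooood..d.dd....d...d.dd....ddd.dddo
```

```bash
python3 - <<'E'
from h import *
import pickle
np.set_printoptions(precision=4,suppress=True)
s=pickle.load(open('s.pkl','rb'));W=cam('wrist',s);im=cv2.imread('pics/s_wrist.png')
o=[(W,(292,163),(0,-.046,.094)),(W,(388,159.5),(0,.046,.094)),(W,(292.5,171),(.008,-.046,.094)),(W,(387,167.5),(.008,.046,.094))]
p,r=fit(o,(.56,.063,5.03));print('large',p,np.degrees(p[2]),np.abs(r).mean())
print('body c',[ray(W,(u,v),.071)[:2] for u,v in((340.7,105),(340.2,130),(339.7,155))])
b,g,r=[im[...,i].astype(int) for i in range(3)];bl=b>r
for v in range(76,106,2):print(v,''.join('b' if x else '.' for x in bl[v,285:395]))
print('rim back y at v100', ray(W,(340,100),.085)[:2], ray(W,(340,100),.071)[:2])
E
```

```text
large [0.5589 0.0622 5.0423] 288.90345088645347 0.4223947838259505
body c [array([0.5454, 0.1117]), array([0.5522, 0.0889]), array([0.5593, 0.065 ])]
76 ..............................................................................................................
78 ..............................................................................................................
80 ..............................................................................................................
82 ..............................................................................................................
84 ..............................................................................................................
86 .............bbbbbbbbbbbbbbbbbbbbbbbbbbbbbbbbbbbbbbbbbbbbbbbbbbbbbbbbbbbbbbbbbbbbbbbbbbbbbbbbbbbbbbbb.........
88 .............bbbbbbbbbbbbbbbbbbbbbbbbbbbbbbbbbbbbbbbbbbbbbbbbbbbbbbbbbbbbbbbbbbbbbbbbbbbbbbbbbbbbbbbb.........
90 .............bbbbbbbbbbbbbbbbbbbbbbbbbbbbbbbbbbbbbbbbbbbbbbbbbbbbbbbbbbbbbbbbbbbbbbbbbbbbbbbbbbbbbbbb.........
92 .............bbbbbbbbbbbbbbbbbbbbbbbbbbbbbbbbbbbbbbbbbbbbbbbbbbbbbbbbbbbbbbbbbbbbbbbbbbbbbbbbbbbbbbbb.........
94 .............bbbbbbbbbbbbbbbbbbbbbbbbbbbbbbbbbbbbbbbbbbbbbbbbbbbbbbbbbbbbbbbbbbbbbbbbbbbbbbbbbbbbbbb..........
96 ................bbbbbbbbbbbbbbbbbbbbbbbbbbbbbbbbbbbbbbbbbbbbbbbbbbbbbbbbbbbbbbbbbbbbbbbbbbbbbbbb..............
98 .................bbbbbbbbbbbbbbbbbbbbbbbbbbbbbbbbbbbbbbbbbbbbbbbbbbbbbbbbbbbbbbbbbbbbbbbbbbbb.................
100 ...................bbbbbbbbbbbbbbbbbbbbbbbbbbbbbbbbbbbbbbbbbbbbbbbbbbbbbbbbbbbbbbbbbbbbbb.....................
102 ..............................bbbbbbbbbbbbbbbbbbbbbbbbbbbbbbbbbbbbbbbbbbbbbbbbbbb.............................
104 ..............................bbbbbbbbbbbbbbbbbbbbbbbbbbbbbbbbbbbbbbbbbbbbbbbbbbb.............................
rim back y at v100 [0.5427 0.1151] [0.5433 0.1159]
```

```bash
python3 - <<'E'
from h import *
import pickle
np.set_printoptions(precision=4,suppress=True)
W=cam('wrist',pickle.load(open('s.pkl','rb')))
for z in(.083,.087,.091):
  o=[(W,(297.5,85.5),(0,-.041,z)),(W,(388.5,85.5),(0,.041,z)),(W,(297.5,95.3),(.008,-.041,z)),(W,(387.5,95.3),(.008,.041,z))]
  p,r=fit(o,(.54,.12,5.03));a=np.array([np.cos(p[2]),np.sin(p[2])]);print(z,'small',p,np.degrees(p[2]),np.abs(r).mean(),'rim centre',p[:2]+.004*a,'gap',(np.array([.5589,.0622])-p[:2])@a-.008)
E
```

```text
0.083 small [0.5415 0.1279 5.0068] 286.8687535564321 0.5917759216737313 rim centre [0.5427 0.124 ] gap 0.05986745064762739
0.087 small [0.5414 0.1275 5.0065] 286.85016604899056 0.2476132028538025 rim centre [0.5425 0.1237] gap 0.059568051593598494
0.091 small [0.5412 0.1271 5.0063] 286.8404124780353 0.27536297766081574 rim centre [0.5424 0.1233] gap 0.059263439805840847
```

Gap is now about 60 mm, with 32 mm still inserted. The rim-plate grip slid it cleanly before, so I'll use it again to draw the small pot right out.

>>> jog_arm(
  deltas=[-0.3, 3, 0, 0, 0, -8, -0.6, 6, 0, 0, 0, -16, -1, 9.1, 0, 0, 0, -24, -1, 9.1, 0, 0, 0, -32, -1, 9.1, 0, 0, 0, -40, -1, 9.1, 0, 0, 0, -48, -1, 9.1, 0, 0, 0, -56, -1, 9.1, -1, 0, 0, -64, -1, 9.1, -3, 0, 0, -72, -1, 9.1, -5, 0, 0, -80, -1, 9.1, -7, 0, 0, -88, -1, 9.1, -8, 0, 0, -90],
  gripper=30,
)

```text
time: 33.0
tcp_pos: [0.5398, 0.1253, 0.1435]
tcp_rot: [[0.957, 0.289, -0.0], [0.289, -0.957, 0.001], [-0.0, -0.001, -1.0]]
force: [1.0, -0.4, 0.9]
opening: 0.0255
```

>>> jog_arm(
  deltas=[0, 0, -1, 0, 0, 0, 0, 0, -1, 0, 0, 0],
)

```text
time: 33.2
tcp_pos: [0.5383, 0.1256, 0.1312]
tcp_rot: [[0.957, 0.29, -0.005], [0.29, -0.957, 0.001], [-0.004, -0.002, -1.0]]
force: [-0.6, 0.0, 0.2]
opening: 0.0258
```

>>> jog_arm(
  deltas=[0.4, -0.2, -1.5, 0, 0, 0, 0.4, -0.2, -3, 0, 0, 0, 0.4, -0.2, -4.2, 0, 0, 0, 0.4, -0.2, -5.2, 0, 0, 0, 0.4, -0.2, -5.65, 0, 0, 0, 0.4, -0.2, -5.65, 0, 0, 0],
)

```text
time: 33.8
tcp_pos: [0.5421, 0.1236, 0.0742]
tcp_rot: [[0.957, 0.29, -0.005], [0.29, -0.957, 0.0], [-0.005, -0.002, -1.0]]
force: [-0.6, 0.2, -1.3]
opening: 0.0257
```

>>> jog_arm(
  deltas=[0, 0, 0, 0, 0, 0, 0, 0, 0, 0, 0, 0, 0, 0, 0, 0, 0, 0, 0, 0, 0, 0, 0, 0],
  gripper=0,
)

```text
time: 34.2
tcp_pos: [0.5425, 0.1237, 0.0747]
tcp_rot: [[0.957, 0.29, -0.004], [0.29, -0.957, 0.001], [-0.004, -0.002, -1.0]]
force: [-0.9, 0.8, 3.9]
opening: 0.0057
```

>>> jog_arm(
  deltas=[-0.09, 0.29, 0, 0, 0, 0, -0.19, 0.57, 0, 0, 0, 0, -0.31, 0.95, 0, 0, 0, 0, -0.43, 1.33, 0, 0, 0, 0, -0.56, 1.7, 0, 0, 0, 0, -0.7, 2.1, 0, 0, 0, 0, -0.85, 2.6, 0, 0, 0, 0, -0.93, 2.85, 0, 0, 0, 0, -0.93, 2.85, 0, 0, 0, 0],
)

```text
time: 35.1
tcp_pos: [0.5331, 0.1526, 0.0747]
tcp_rot: [[0.957, 0.291, -0.004], [0.291, -0.957, 0.001], [-0.004, -0.002, -1.0]]
force: [0.0, -1.3, 1.6]
opening: 0.0056
```

```bash
python3 look.py t; python3 - <<'E'
from sil import *
np.set_printoptions(precision=4,suppress=True)
A=np.radians
print('torque',ctrl.sense()['ft_torque'])
print('large',fitsil('large',(.559,.0625,.048,A(288),0),load('t'),(1,1,0,1,0)))
print('large in s',fitsil('large',(.559,.0625,.048,A(288),0),load('s'),(1,1,0,1,0)))
print('small',fitsil('small',(.532,.156,.046,A(287),0),load('t')))
E
```

```text
35.1 [0.5331 0.1526 0.0747] 16.91 [ 0.  -1.3  1.6] 0.005595746173501881
torque [0.1142 0.0668 0.0066]
large (array([0.5592, 0.0632, 0.048 , 5.0518, 0.    ]), np.float64(538.77783203125), np.float32(588.2222))
large in s (array([0.5583, 0.063 , 0.048 , 5.0646, 0.    ]), np.float64(535.8888549804688), np.float32(577.8889))
small (array([0.5314, 0.1491, 0.0463, 5.0158, 0.0527]), np.float64(619.4444580078125), np.float32(736.0))
```

The large pot stayed and the small one is nearly out. Pulling clear, then lifting.

>>> jog_arm(
  deltas=[-0.15, 0.45, 0, 0, 0, 0, -0.31, 0.95, 0, 0, 0, 0, -0.5, 1.5, 0, 0, 0, 0, -0.7, 2.2, 0.1, 0, 0, 0, -1, 3, 0.5, 0, 0, 0, -1, 3, 2, 0, 0, 0, -1, 3, 5, 0, 0, 0, -1, 3, 8, 0, 0, 0, -1, 3, 9, 0, 0, 0, -1, 3, 9, 0, 0, 0],
)

```text
time: 36.25
tcp_pos: [0.5234, 0.1829, 0.1656]
tcp_rot: [[0.957, 0.291, -0.002], [0.291, -0.957, 0.002], [-0.002, -0.002, -1.0]]
force: [1.8, 0.4, -3.5]
opening: 0.0058
```

```bash
python3 look.py u; python3 - <<'E'
from sil import *
np.set_printoptions(precision=4,suppress=True)
A=np.radians
print('torque',ctrl.sense()['ft_torque'])
print('large',fitsil('large',(.559,.0625,.048,A(289),0),load('u'),(1,1,0,1,0)))
print('large6',fitsil('large',(.559,.0625,.048,A(289),0),load('u')))
for pt in(0,.15,.3):print('small',fitsil('small',(.522,.186,.137,A(287),pt),load('u')))
E
```

```text
36.25 [0.5234 0.1829 0.1656] 16.89 [ 1.8  0.4 -3.5] 0.005793057347275388
torque [ 0.112   0.0079 -0.0189]
large (array([0.5599, 0.0629, 0.048 , 5.0528, 0.    ]), np.float64(449.22222900390625), np.float32(467.6667))
large6 (array([ 0.5595,  0.0641,  0.0436,  5.0587, -0.0507]), np.float64(412.4444580078125), np.float32(467.6667))
small (array([ 0.5242,  0.1841,  0.1327,  4.9448, -0.0172]), np.float64(1421.2222900390625), np.float32(1531.1111))
small (array([0.5237, 0.1866, 0.1365, 4.9658, 0.0534]), np.float64(1457.4444580078125), np.float32(1587.0))
small (array([0.5254, 0.1868, 0.1451, 4.9425, 0.1639]), np.float64(1491.0), np.float32(1803.4443))
```

The small pot is free and level in the grip; the large one hasn't moved. Carrying it to the small board's empty half.

>>> jog_arm(
  deltas=[0, 0, 4, 0, 0, 0, -3, 3, 5, 0, 0, -4, -6, 7, 5, 0, 0, -8, -7.2, 11, 5, 0, 0, -12, -7.2, 15, 5, 0, 0, -14.1, -7.2, 19.3, 5, 0, 0, -14.1, -7.2, 19.3, 5, 0, 0, -14.1, -7.2, 19.3, 5, 0, 0, -14.1],
)

```text
time: 37.2
tcp_pos: [0.4495, 0.3755, 0.2113]
tcp_rot: [[0.999, 0.05, -0.009], [0.05, -0.999, 0.0], [-0.009, -0.001, -1.0]]
force: [0.3, 0.2, -1.9]
opening: 0.0058
```

>>> jog_arm(
  deltas=[0, 0, -2, 3, 0, 0, 0, 0, -4, 6, 0.3, 0, 0, 0, -6, 9.5, 0.5, 0, 0, 0, -8, 9.5, 0.5, 0, 0, 0, -9, 9.5, 0.5, 0, 0, 0, -9, 9.5, 0.5, 0],
)

```text
time: 37.8
tcp_pos: [0.449, 0.3744, 0.1198]
tcp_rot: [[0.999, 0.048, -0.02], [0.051, -0.985, 0.163], [-0.012, -0.164, -0.986]]
force: [0.7, -0.1, -2.1]
opening: 0.0058
```

```bash
python3 look.py v; python3 - <<'E'
from sil import *
np.set_printoptions(precision=4,suppress=True)
A=np.radians
s=ctrl.sense();print(s['ft_torque'],s['tcp_rot'].round(3).tolist())
for pt in(.1,.25):print('small',fitsil('small',(s['tcp_pos'][0],s['tcp_pos'][1]+.004,s['tcp_pos'][2]-.03,A(272.8),pt),load('v')))
E
```

```text
37.8 [0.449  0.3744 0.1198] 2.9 [ 0.7 -0.1 -2.1] 0.005822510135895686
[-0.0624  0.0296  0.017 ] [[0.999, 0.049, -0.016], [0.051, -0.985, 0.166], [-0.008, -0.166, -0.986]]
small (array([0.449 , 0.3797, 0.0905, 4.7093, 0.2096]), np.float64(1034.111083984375), np.float32(1117.8889))
small (array([0.4497, 0.3774, 0.093 , 4.713 , 0.2632]), np.float64(1023.5555419921875), np.float32(1069.3333))
```

>>> jog_arm(
  deltas=[0.2, 0, -1, 0, 0, 0, 0.2, 0, -2, 0, 0, 0, 0.2, 0, -2.6, 0, 0, 0, 0.2, 0, -3, 0, 0, 0, 0.2, 0, -3.2, 0, 0, 0],
)

```text
time: 38.45
tcp_pos: [0.4518, 0.3756, 0.0895]
tcp_rot: [[0.999, 0.049, -0.017], [0.051, -0.985, 0.165], [-0.009, -0.166, -0.986]]
force: [-0.2, -0.1, -1.5]
opening: 0.0058
```

>>> jog_arm(
  deltas=[0, 0, -0.2, 0, 0, 0, 0, 0, -0.4, 0, 0, 0, 0, 0, -0.4, 0, 0, 0],
)

```text
time: 38.75
tcp_pos: [0.452, 0.376, 0.0864]
tcp_rot: [[0.999, 0.049, -0.016], [0.051, -0.985, 0.166], [-0.008, -0.167, -0.986]]
force: [-3.0, -0.6, 4.9]
opening: 0.0055
```

>>> jog_arm(
  deltas=[0, 0, 0, 0, 0, 0, 0, 0, 0, 0, 0, 0, 0, 0, 0, 0, 0, 0, 0, 0, 0, 0, 0, 0],
  gripper=30,
)

```text
time: 39.15
tcp_pos: [0.4521, 0.376, 0.0864]
tcp_rot: [[0.999, 0.049, -0.016], [0.052, -0.985, 0.166], [-0.008, -0.167, -0.986]]
force: [-0.0, -0.1, -0.3]
opening: 0.0254
```

>>> jog_arm(
  deltas=[0.05, -0.5, 3, 0, 0, 0, 0.1, -1, 6, 0, 0, 0, 0.1, -1.7, 10, 0, 0, 0, 0.1, -2, 14, -4, 0, 0, 0.1, -2, 17, -9.5, -0.5, 0, 0.1, -4, 17, -9.5, -0.5, 0, 0.1, -4, 17, -9.5, -0.5, 0],
)

```text
time: 39.85
tcp_pos: [0.4531, 0.3354, 0.2571]
tcp_rot: [[0.999, 0.05, -0.007], [0.05, -0.999, 0.002], [-0.007, -0.002, -1.0]]
force: [-0.2, -0.3, 0.2]
opening: 0.0254
```

```bash
python3 look.py x; python3 - <<'E'
from sil import *
np.set_printoptions(precision=4,suppress=True)
A=np.radians
im=load('x')
for pt in(.1,.2):print('small',fitsil('small',(.4505,.380,.053,A(271.5),pt),im))
print('large',fitsil('large',(.559,.0625,.048,A(289),0),im,(1,1,0,1,0)))
print('large6',fitsil('large',(.559,.0625,.046,A(289),0),im))
E
```

```text
39.85 [0.4531 0.3354 0.2571] 2.88 [-0.2 -0.3  0.2] 0.025389298207284892
small (array([0.4506, 0.3803, 0.0531, 4.7346, 0.1762]), np.float64(1138.7777099609375), np.float32(1162.8889))
small (array([0.4499, 0.3828, 0.0543, 4.7396, 0.2532]), np.float64(1128.4443359375), np.float32(1151.8888))
large (array([0.559 , 0.0624, 0.048 , 5.0572, 0.    ]), np.float64(428.4444274902344), np.float32(441.44446))
large6 (array([ 0.5593,  0.0643,  0.0435,  5.0567, -0.0357]), np.float64(396.6666564941406), np.float32(441.6667))
```

Small pot lies on its board: mouth centre z = 0.053 against 0.052 expected, pitch about 10°. Now the large pot.

>>> jog_arm(
  deltas=[1, -4, 0, 0, 0, 8.5, 2, -8, 0, 0, 0, 17, 4, -12, 0, 0, 0, 25.5, 6, -16, 0, 0, 0, 34, 8, -20, 0, 0, 0, 42.5, 10, -24, 0, 0, 0, 51, 12, -28, 0, 0, 0, 59.5, 12.4, -32.5, 0, 0, 0, 68, 12.4, -32.5, 0, 0, 0, 76.5, 12.4, -32.5, -1, 0, 0, 85, 12.4, -32.5, -3, 0, 0, 93.5, 12.4, -32.5, -4, 0, 0, 102],
  gripper=100,
)

```text
time: 41.2
tcp_pos: [0.5764, 0.0111, 0.2137]
tcp_rot: [[-0.237, 0.971, -0.002], [0.971, 0.237, -0.008], [-0.007, -0.004, -1.0]]
force: [0.3, -0.4, -0.6]
opening: 0.0853
```

>>> jog_arm(
  deltas=[0, 0, 0, 0, 0, 4, 0, 0, 0, 0, 0, 4, 0, 0, 0, 0, 0, 4],
)

```text
time: 41.5
tcp_pos: [0.5765, 0.0113, 0.2134]
tcp_rot: [[-0.302, 0.953, -0.002], [0.953, 0.302, -0.008], [-0.007, -0.004, -1.0]]
force: [-0.2, 0.0, -0.5]
opening: 0.0852
```

```bash
python3 look.py y; python3 - <<'E'
from h import *
import pickle
np.set_printoptions(precision=4,suppress=True)
s=pickle.load(open('y.pkl','rb'));W=cam('wrist',s);im=cv2.imread('pics/y_wrist.png')
b,g,r=[im[...,i].astype(float) for i in range(3)]
M=(g<.6*r)&(g>.42*r)&(r>90)
print('rim pred',proj(W,place((.559,.0625,5.045),[(0,-.046,.09),(0,.046,.09)])).round(0).tolist())
for v in range(100,300,8):
    k,l,st,ce=cv2.connectedComponentsWithStats(M[v:v+1].astype(np.uint8))
    x=cv2.morphologyEx(M[v:v+3].mean(0)[None].astype(np.float32),cv2.MORPH_OPEN,np.ones((1,9)))[0]>.6
    xs=np.nonzero(x)[0];xs=xs[(xs>200)&(xs<450)]
    if len(xs):
        a,c=xs.min(),xs.max()+1;A,C=ray(W,(a,v),.079)[:2],ray(W,(c,v),.079)[:2];print(v,a,c,(A+C)/2,np.linalg.norm(A-C).round(4))
E
```

```text
41.5 [0.5765 0.0113 0.2134] 107.58 [-0.2  0.  -0.5] 0.08523427657632815
rim pred [[272.0, 132.0], [376.0, 129.0]]
108 292 303 [0.5304 0.0733] 0.0099
124 294 303 [0.5351 0.0601] 0.0082
132 271 429 [0.5822 0.0675] 0.1452
140 282 407 [0.5797 0.0591] 0.1157
148 290 406 [0.5852 0.0532] 0.1082
156 290 405 [0.5872 0.0459] 0.1081
164 291 398 [0.5869 0.0379] 0.1014
172 291 399 [0.5898 0.0307] 0.1032
180 292 405 [0.5956 0.0243] 0.1088
188 216 406 [0.5633 0.0058] 0.1846
196 237 405 [0.575 0.001] 0.1645
204 227 405 [ 0.5728 -0.0084] 0.1758
212 295 388 [ 0.5995 -0.0087] 0.0925
220 295 383 [ 0.5998 -0.0175] 0.0883
228 295 371 [ 0.5968 -0.0275] 0.0769
236 296 359 [ 0.5941 -0.0376] 0.0643
244 211 336 [ 0.5438 -0.063 ] 0.1289
260 243 254 [ 0.5235 -0.0887] 0.0115
```

>>> jog_arm(
  deltas=[0, 0, -5, 0, 0, 1.2, 0, 0, -9, 0, 0, 1.2, 0, 0, -13, 0, 0, 1.2, 0, 0, -15.5, 0, 0, 1.2, 0, 0, -17, 0, 0, 1.2, 0, 0, -17.9, 0, 0, 1.2, 0, 0, -17.9, 0, 0, 1.2],
)

```text
time: 42.35
tcp_pos: [0.5766, 0.0112, 0.0347]
tcp_rot: [[-0.323, 0.947, -0.001], [0.947, 0.323, -0.008], [-0.007, -0.004, -1.0]]
force: [-0.1, 1.0, 0.7]
opening: 0.0855
```

>>> jog_arm(
  deltas=[0, 0, 0, 0, 0, 0, 0, 0, 0, 0, 0, 0, 0, 0, 0, 0, 0, 0, 0, 0, 0, 0, 0, 0],
  gripper=0,
)

```text
time: 42.75
tcp_pos: [0.5774, 0.0112, 0.0362]
tcp_rot: [[-0.322, 0.947, 0.001], [0.947, 0.322, -0.008], [-0.008, -0.002, -1.0]]
force: [-2.1, 0.0, 6.8]
opening: 0.0635
```

>>> jog_arm(
  deltas=[0, 0, 1, 0, 0, 0, 0, 0, 3, 0, 0, 0, 0, 0, 6, 0, 0, 0, 0, 0, 10, 0, 0, 0, 0, 0, 15, 0, 0, 0, 0, 0, 17, 0, 0, 0, 0, 0, 17, 0, 0, 0],
)

```text
time: 43.45
tcp_pos: [0.5784, 0.0111, 0.2099]
tcp_rot: [[-0.322, 0.947, 0.007], [0.947, 0.322, -0.009], [-0.01, 0.003, -1.0]]
force: [-0.2, 0.6, -5.9]
opening: 0.0633
```

```bash
python3 look.py z; python3 - <<'E'
from sil import *
np.set_printoptions(precision=4,suppress=True)
A=np.radians
s=ctrl.sense();print(s['ft_torque']);z=s['tcp_pos'][2]+.015
for pt in(-.15,0,.15):print('large',fitsil('large',(.559,.063,z,A(289),pt),load('z')))
# large board corners again, from scene edges: recheck by grey mask
im=cv2.imread('pics/z_scene.png').astype(int);m=((im.max(2)-im.min(2)<28)&(im.mean(2)>45)&(im.mean(2)<200)).astype(np.uint8)
m[:, 215:]=0;m[:205]=0;m[:,:100]=0
m=cv2.morphologyEx(m,cv2.MORPH_OPEN,np.ones((3,3)));k,l,st,ce=cv2.connectedComponentsWithStats(m);
for i in range(1,k):
    if st[i,4]>200:
        pts=np.argwhere(l==i)[:,::-1];h=cv2.approxPolyDP(cv2.convexHull(pts.astype(np.int32)),3,True)[:,0];print(st[i],h.tolist())
E
```

```text
43.45 [0.5784 0.0111 0.2099] 108.8 [-0.2  0.6 -5.9] 0.0633053371978126
[ 0.0214 -0.056   0.0132]
large (array([ 0.5567,  0.0628,  0.2156,  5.0682, -0.0387]), np.float64(890.111083984375), np.float32(1458.6667))
large (array([ 0.5569,  0.0624,  0.2189,  5.0746, -0.0157]), np.float64(880.2222290039062), np.float32(908.55554))
large (array([ 0.5559,  0.0624,  0.2195,  5.0824, -0.0082]), np.float64(883.4444580078125), np.float32(1498.1111))
[ 115  212   91  123 5400] [[205, 309], [116, 334], [122, 228], [194, 212]]
```

```bash
python3 - <<'E'
from h import *
np.set_printoptions(precision=4,suppress=True)
S=cam('scene');D=cam('side');b=lambda x,y:(x*.135,y*.085,.012)
im=cv2.imread('pics/z_side.png').astype(int);m=((im.max(2)-im.min(2)<28)&(im.mean(2)>45)&(im.mean(2)<200)).astype(np.uint8)
m[:325]=0;m[:,:240]=0;m[:,420:]=0;m=cv2.morphologyEx(m,cv2.MORPH_OPEN,np.ones((3,3)));k,l,st,ce=cv2.connectedComponentsWithStats(m)
i=1+np.argmax(st[1:,4]);h=cv2.approxPolyDP(cv2.convexHull(np.argwhere(l==i)[:,::-1].astype(np.int32)),3,True)[:,0];print(st[i],h.tolist())
o=[(S,(193.5,212),b(-1,1)),(S,(204.5,306),b(1,1)),(S,(115.5,331),b(1,-1)),(S,(122,227),b(-1,-1)),(D,(272.5,345),b(-1,1)),(D,(272.5,345),b(-1,1))]
p,r=fit(o,(.515,-.365,-.11));print(p,np.degrees(p[2]),r.round(1).tolist(),'space',place(p,(-.06,0,.012)),'sample',place(p,(.06,0,.012)))
E
```

```text
[ 273  335  124   65 7006] [[396, 399], [273, 399], [273, 344], [384, 335]]
[ 0.5157 -0.3656 -0.1169] -6.697260750143029 [[0.2, -1.3], [0.9, 1.1], [-2.8, 2.7], [-2.3, 0.8], [-1.4, -1.3], [-1.4, -1.3]] space [[ 0.4561 -0.3586  0.012 ]] sample [[ 0.5753 -0.3726  0.012 ]]
```

>>> jog_arm(
  deltas=[-1.2, -3.7, 0, 0, 0, -3, -2.8, -8, 0, 0, 0, -6, -4.3, -12.5, 0, 0, 0, -9, -5.8, -17, 0, 0, 0, -12, -7.3, -21.5, 0, 0, 0, -15, -8.8, -26, 0, 0, 0, -18, -10.3, -30.5, 0, 0, 0, -21, -11.6, -34.5, 0, 0, 0, -24, -12.2, -36.6, 0, 0, 0, -27, -12.2, -36.6, 0, 0, 0, -27, -12.2, -36.6, 0, 0, 0, -27],
)

```text
time: 44.7
tcp_pos: [0.4535, -0.3543, 0.2026]
tcp_rot: [[0.143, 0.99, -0.008], [0.99, -0.143, -0.004], [-0.005, -0.008, -1.0]]
force: [-0.2, -0.2, -6.7]
opening: 0.0633
```

>>> jog_arm(
  deltas=[0, 0, -3, 3, -0.3, 0, 0, 0, -6, 6, -0.7, 0, 0, 0, -9, 8.3, -1, 0, 0, 0, -12, 8.3, -1, 0, 0, 0, -13.5, 8.3, -1, 0, 0, 0, -13.5, 8.3, -1, 0],
)

```text
time: 45.3
tcp_pos: [0.4528, -0.3526, 0.0656]
tcp_rot: [[0.141, 0.99, 0.006], [0.98, -0.14, 0.144], [0.143, -0.014, -0.99]]
force: [-0.9, 1.1, -5.0]
opening: 0.0637
```

```bash
python3 look.py A; python3 - <<'E'
from sil import *
np.set_printoptions(precision=4,suppress=True)
s=ctrl.sense();T=s['tcp_pos'];print(s['tcp_rot'].round(3).tolist())
im=[(n,i) for n,i in load('A') if n=='scene']
# mask the sample out is hard; fit in scene+side and report
a=np.radians(263)
print(fitsil('large',(T[0]-.055*np.cos(a),T[1]-.055*np.sin(a),T[2]+.016,a,.13),load('A')))
E
```

```text
45.3 [ 0.4528 -0.3526  0.0656] 81.82 [-0.9  1.1 -5. ] 0.0636812982270605
[[0.141, 0.99, 0.011], [0.98, -0.141, 0.139], [0.139, -0.009, -0.99]]
(array([ 0.4624, -0.2998,  0.0781,  4.5794,  0.1192]), np.float64(2229.11083984375), np.float32(2381.111))
```

>>> jog_arm(
  deltas=[0.3, -0.1, -0.8, 0, 0, 0, 0.3, -0.1, -1.4, 0, 0, 0, 0.3, -0.1, -1.8, 0, 0, 0, 0.3, -0.1, -2, 0, 0, 0, 0.3, -0.1, -2, 0, 0, 0],
)

```text
time: 45.95
tcp_pos: [0.4571, -0.3554, 0.0487]
tcp_rot: [[0.141, 0.99, 0.01], [0.98, -0.141, 0.14], [0.14, -0.01, -0.99]]
force: [0.2, 0.1, -6.9]
opening: 0.0634
```

>>> jog_arm(
  deltas=[0, 0, -0.3, 0, 0, 0, 0, 0, -0.5, 0, 0, 0, 0, 0, -0.5, 0, 0, 0],
)

```text
time: 46.25
tcp_pos: [0.457, -0.3553, 0.0434]
tcp_rot: [[0.141, 0.99, 0.01], [0.98, -0.141, 0.14], [0.14, -0.01, -0.99]]
force: [-0.5, 0.3, -5.6]
opening: 0.0639
```

>>> jog_arm(
  deltas=[0, 0, -0.2, 0, 0, 0, 0, 0, -0.35, 0, 0, 0, 0, 0, -0.35, 0, 0, 0],
)

```text
time: 46.55
tcp_pos: [0.4571, -0.3555, 0.0406]
tcp_rot: [[0.141, 0.99, 0.01], [0.98, -0.141, 0.14], [0.14, -0.01, -0.99]]
force: [-3.4, -0.5, 3.5]
opening: 0.0634
```

>>> jog_arm(
  deltas=[0, 0, 0, 0, 0, 0, 0, 0, 0, 0, 0, 0, 0, 0, 0, 0, 0, 0, 0, 0, 0, 0, 0, 0],
  gripper=90,
)

```text
time: 46.95
tcp_pos: [0.4572, -0.3556, 0.0406]
tcp_rot: [[0.141, 0.99, 0.01], [0.98, -0.141, 0.14], [0.14, -0.01, -0.99]]
force: [0.5, 0.3, -0.5]
opening: 0.0769
```

>>> jog_arm(
  deltas=[0, -0.4, 3, 0, 0, 0, -0.1, -0.9, 6, 0, 0, 0, -0.1, -1.4, 10, 0, 0, 0, -0.1, -1.8, 14, 0, 0, 0, -0.1, -1.8, 19, -4, 0, 0, -0.1, 0, 22, -8, 1, 0, 0, 8, 22, -8, 1, 0, 0, 14, 22, -8, 1, 0, 0, 14, 22, -8, 1, 0],
)

```text
time: 47.85
tcp_pos: [0.4568, -0.2133, 0.2609]
tcp_rot: [[0.142, 0.99, -0.007], [0.99, -0.142, 0.0], [-0.001, -0.007, -1.0]]
force: [0.0, 0.4, 0.3]
opening: 0.0772
```

```bash
python3 look.py B; python3 - <<'E'
from sil import *
np.set_printoptions(precision=4,suppress=True)
A=np.radians;im=load('B')
print('large',fitsil('large',(.462,-.301,.058,A(263),.126),im))
print('small',fitsil('small',(.4505,.380,.053,A(271.5),.17),im))
# key / jar / samples unchanged since start?
i0={n:cv2.imread(f'pics/{n}0.png') for n in('scene','side')}
for name,X,r in(('jar',(.81,-.118,.045),25),('small_sample',(.573,.336,.06),25),('large_sample',(.575,-.373,.06),30),('rack+key',(.437,.063,.07),22)):
    for n,I in im:
        u,v=proj(cam(n),[X])[0].astype(int);s=np.s_[max(0,v-r):v+r,max(0,u-r):u+r]
        a,b=[cv2.cvtColor(q,cv2.COLOR_BGR2GRAY)[s].astype(np.float32) for q in(i0[n],I)]
        if min(a.shape)<20: continue
        w=cv2.createHanningWindow(a.shape[::-1],cv2.CV_32F);d,resp=cv2.phaseCorrelate(a,b,w);print(name,n,np.round(d,2),round(resp,2),'absdiff',np.abs(a-b).mean().round(1))
for n,I in im:
    h=cv2.cvtColor(I,cv2.COLOR_BGR2HSV);h0=cv2.cvtColor(i0[n],cv2.COLOR_BGR2HSV);P=proj(cam(n),place((.437,.063,1.579),[(.055*a,.01*b,.092+.012*c) for a in(-1,1) for b in(-1,1) for c in(-1,1)]));x0,y0=(P.min(0)-4).astype(int);x1,y1=(P.max(0)+5).astype(int)
    for q in(h0,h):
        m=cv2.inRange(q,(22,150,60),(34,255,255))[y0:y1,x0:x1];ys,xs=np.nonzero(m);print(n,'key',len(xs),xs.min()+x0,xs.max()+x0,ys.min()+y0,ys.max()+y0,(xs.mean()+x0).round(1),(ys.mean()+y0).round(1))
E
```

```text
47.85 [ 0.4568 -0.2133  0.2609] 81.85 [0.  0.4 0.3] 0.07722957230953509
large (array([ 0.4642, -0.3018,  0.0531,  4.5919,  0.107 ]), np.float64(1877.3333740234375), np.float32(2160.4443))
small (array([0.4445, 0.3955, 0.0481, 4.5914, 0.3326]), np.float64(845.7777709960938), np.float32(911.3333))
jar scene [0.05 0.27] 0.93 absdiff 9.9
jar side [ 0.36 -0.1 ] 0.94 absdiff 19.2
small_sample scene [0.09 0.01] 0.72 absdiff 5.5
small_sample side [-0.95  8.37] 0.23 absdiff 35.3
large_sample scene [ 0.12 -0.24] 0.86 absdiff 2.7
large_sample side [-0.02 -0.03] 0.66 absdiff 14.7
rack+key scene [0.02 0.73] 0.52 absdiff 21.3
rack+key side [-19.66  -0.01] -0.04 absdiff 34.1
scene key 746 302 348 142 170 325.6 153.4
scene key 763 301 348 142 170 325.4 153.9
side key 310 265 278 184 217 271.4 201.2
side key 239 269 280 184 218 274.5 204.7
```

```bash
python3 - <<'E'
from sil import *
np.set_printoptions(precision=4,suppress=True)
A=np.radians
for k in 'xB':
  print(k,fitsil('small',(.4505,.380,.053,A(271.5),.17),load(k)[:1],(1,1,0,1,1)))
x,B=[cv2.imread(f'pics/{k}_scene.png').astype(int)[125:215,370:490] for k in'xB'];d=np.abs(x-B).max(2);print('small board region changed px',(d>40).sum(),'in',d.size)
p=proj(cam('scene'),[(.45,.33,.05)])[0];print(p)
s=ctrl.sense();print(s['time'],s['force'])
E
```

```text
x (array([0.4119, 0.4074, 0.053 , 4.3272, 0.506 ]), np.float64(759.5555419921875), np.float32(1035.0))
B (array([0.4438, 0.3996, 0.053 , 4.3679, 0.556 ]), np.float64(613.4444580078125), np.float32(820.0))
small board region changed px 4240 in 10800
[413.7491 146.4616]
48.0 [-0.0363 -0.036   0.9224]
```

```bash
python3 - <<'E'
from sil import *
im=cv2.imread('pics/B_scene.png');c=cam('scene')
H=hulls('small',np.array([.4505,.380,.0525,np.radians(272),.172]),c)
r=np.zeros(im.shape[:2],np.uint8)
for h in H: cv2.fillConvexPoly(r,np.round(h).astype(np.int32),1)
m,_=masks(im);m=m['small']
x0,x1,y0,y1=375,490,120,210
for v in range(y0,y1,2):print(v,''.join({(0,0):'.',(1,1):'#',(1,0):'b',(0,1):'+'}[(int(m[v,u]),int(r[v,u]))] for u in range(x0,x1)))
E
```

```text
120 ...................................................................................................................
122 .............................................++....................................................................
124 ...........................................+++###..................................................................
126 ...........................................+++++####...............................................................
128 ...........................................++++++++###.............................................................
130 ...........................................+++###++++###+..........................................................
132 ...........................................+#######+++++###........................................................
134 .......................................++#############++++###......................................................
136 ...................................++###################+++++###...................................................
138 ................
[... 3599 characters left out ...]
....................................................................................................
200 ...................................................................................................................
202 ...................................................................................................................
204 ...................................................................................................................
206 ...................................................................................................................
208 ...................................................................................................................
```

The blue top face and rim edge lie inside the outline predicted for the resting small pot, about 1–2 px off, so it is where it should be. Handing in.

```bash
python3 -c "
from workcell import ctrl
print(ctrl.finish_job(), ctrl.sense()['time'])"
```

```text
the job is handed in; nothing more can be done
the job is handed in; nothing more can be done
```

I handed the job in at about 48 s of robot time. The small pot is prised loose, the key is back on the green rack, and each pot lies on its side in the empty half of its own board.

**How it went**
- **First pry:** it opened the rims to only about 23 mm because the key pivoted in the grip. I hung the key up, took it again and pried a second time. That gave about 27.5 mm, which is past the release point.
- **Drawing the pots apart:** after the key was hung back, my grip across the small pot's body wedged the two together. The large pot was dragged about 55 mm forward and briefly lifted about 8 cm with the small one. I set it back down, still partly on the cradle, and drew the small pot out by its rim plate; the large pot stayed put.
- **Laying down:** I tilted both pots to their resting angle before lowering them. The contact force was about 6 N for the small pot and 9 N for the large one.

**Last checks**
- **Large pot:** mouth at about (0.464, -0.302, 0.053), base down by 0.107 rad, close to the resting pose. The fit was coarse because another brown pot stands beside it.
- **Small pot:** right after release its pose matched the expected resting pose. The final automatic fit disagreed; I put that down to the blue sample pot and the arm in the picture. The lit top and rim still match the expected outline in the scene camera.
- **Key:** in the scene camera it is seated as at the start. The side camera shows it 2–3 px over, which I take to be within the notch.
- **Jar and standing pots:** unchanged in the scene camera. The side view of the small standing pot did not match the starting picture, probably because the arm was in the way.

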